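Clear down the desoldering bench

ROBOT

A 6-joint arm with a two-finger parallel gripper is mounted at the origin on the work surface. World frame = base frame: x ahead of the robot, y to its left, z up, the work surface at z = 0. Lengths are in m, angles in rad, forces in N, time in s.
With the tool pointing down it reaches from about 0.425 to 0.95 m from the base axis. Payload 3.5 kg.
Tool frame: the origin (TCP) lies on the centre line of the jaws, within the pads' length; the fingertips stand 14 mm ahead of it and the grasp point (between the pads) lies 5 mm behind it (ctrl.tip_reach is the distance from the TCP to the fingertips, in m); z points along the fingers, y is the line along which they close (so a half turn about z gives the same grasp; the last joint's range is limited). The gripper opens to 85 mm and grips with 20 to 120 N. Pads are 22 mm wide; open, the fingers measure 114 mm over their backs; the gripper's body (76 mm by 85 mm) begins 54 mm behind the grasp point. The pads swing forward as they close: fully open they stand 13 mm farther back than shut.
Start: joints at [-1.341, 0.286, 1.577, -0, 1.279, -0.15], TCP at [0.25, -0.627, 0.245] pointing down, gripper open.
Joint ranges: [-2.77, 2.77], [-0.9, 2.22], [0.21, 2.48], [-1.53, 4.67], [0.24, 2.81], [-2.84, 2.84]. Speed limits (rad/s): [2.79, 2.79, 3.14, 3.14, 3.14, 3.14].

INTERFACE

Orientations are given as a unit quaternion [x, y, z, w].
In Python, from plant import get_state, imaging, workorder, ctrl gives the robot as it stands. The module is installed in compiled form; this text tells all that it offers.
- The arm moves only by the shell command python3 -m jog 'ROWS' [FORCE]. ROWS is JSON, a list of rows, each a list of 7 numbers: the closure, from 0 (fully open) to 1 (shut), then the shift along the tool's x, y, z in mm, then the turn, a rotation vector about the tool's x, y, z in rad. In form: [[gripper, tx, ty, tz, ax, ay, az], ...]. A call has 1 to 12 rows; each row is the pose to reach, as a shift and turn from the pose commanded when the call began, along the tool's axes at that moment; what a row does not reach only later rows make up. A row lasts 1/10 s, in which the tool goes at most 50 mm and 8.59 degrees, less where a joint would pass 70% of its speed; a pose out of reach is approached as far as the arm can. A call with a gripper value outside its range is refused whole. The fingers move at their own pace and stop on an object; FORCE is the grip in N (left out, the last holds). Time passes only in rows, so rows that repeat a pose let the fingers close. It gives the time, the measured TCP pose, the force, the opening and the grip force at its end, in the units of the state.
- get_state(): the state, without advancing time (a new reading comes with each control period).
- imaging.read_camera(name): name is "side" or "top" or "wrist"; returns a dict with "image" (420x560x3 uint8, blue, green, red), "fx", "fy", "cx", "cy" (pixels), "R" (3x3) and "t" (3): a world point X has camera coordinates R X + t; the wrist camera has in their place "tool_from_camera" (4x4, takes a point from camera to tool coordinates, whose origin is the TCP and whose axes are the flange's). Camera axes: x right, y down, z forward; pixel columns grow to the right and rows downward; lengths in m; the calibration is good to about 2 mm. A picture is of the moment at which its call begins: read the wrist's pose just before it. There is no depth.
- workorder.sign_off(): hands the job in; it is judged then, once.
The state is a dict: "time": time; "qpos": joint angles; "dq": joint speeds; "joint_efforts": joint torques, N m; "eef_pos": TCP position; "tcp_rot": TCP orientation; "contact_force": force on the tool from outside, world axes, zero at the start; "wrist_torque": the same for the moment, N m; "opening": opening from 0.0 (shut) to 1.0 (fully open); "finger_force": force on a finger pad.
Only numpy, scipy, OpenCV 4.12 (cv2) and the standard library are available. Lean on these libraries where they do the work, as an engineer would, in place of code of your own. Each camera call takes 0.05 s, during which the arm holds its last target. There are 200 camera calls.

TASK

Clear down the bench after desoldering: stand every loose capacitor upright on the floor of the tote compartment that matches its size (small in the narrow one, medium in the middle one, large in the wide one), and push the desoldering pump down past the sprung jaws of its bench clip until its barrel lies fully home in both forks with the jaws closed over it. When all of that is put away, press the green head of the call box right down to its stop and let it come up again, to have the tote collected. Leave the solder reel, the rubber cup and the circuit board where they are.

Things in the scene. Friction and masses are not known exactly. Their poses are not given: they have to be found in the camera images.
- cap_small1_mid (a point): centre (half-way up) of a small, green-sleeved snap-in can capacitor: an upright cylinder 22 mm in diameter and 25 mm tall with a bare aluminium top, standing on the bench, z up. May be absent (then None).
- cap_medium1_mid (a point): centre (half-way up) of a medium, blue-sleeved snap-in can capacitor: an upright cylinder 30 mm in diameter and 35 mm tall with a bare aluminium top, standing on the bench, z up. May be absent (then None).
- cap_large1_mid (a point): centre (half-way up) of a large, red-brown-sleeved snap-in can capacitor: an upright cylinder 40 mm in diameter and 40 mm tall with a bare aluminium top, standing on the bench, z up. May be absent (then None).
- cap_small2_mid (a point): centre (half-way up) of a small, green-sleeved snap-in can capacitor: an upright cylinder 22 mm in diameter and 25 mm tall with a bare aluminium top, standing on the bench, z up. May be absent (then None).
- cap_medium2_mid (a point): centre (half-way up) of a medium, blue-sleeved snap-in can capacitor: an upright cylinder 30 mm in diameter and 35 mm tall with a bare aluminium top, standing on the bench, z up. May be absent (then None).
- cap_large2_mid (a point): centre (half-way up) of a large, red-brown-sleeved snap-in can capacitor: an upright cylinder 40 mm in diameter and 40 mm tall with a bare aluminium top, standing on the bench, z up. May be absent (then None).
- cap_small3_mid (a point): centre (half-way up) of a small, green-sleeved snap-in can capacitor: an upright cylinder 22 mm in diameter and 25 mm tall with a bare aluminium top, standing on the bench, z up. May be absent (then None).
- cap_medium3_mid (a point): centre (half-way up) of a medium, blue-sleeved snap-in can capacitor: an upright cylinder 30 mm in diameter and 35 mm tall with a bare aluminium top, standing on the bench, z up. May be absent (then None).
- cap_large3_mid (a point): centre (half-way up) of a large, red-brown-sleeved snap-in can capacitor: an upright cylinder 40 mm in diameter and 40 mm tall with a bare aluminium top, standing on the bench, z up. May be absent (then None).
- bay_small (a point): centre of the inner floor of the tote's compartment for the small (22 mm) capacitors: 30 mm wide (along this frame's y), 215 mm long (along its x), room for three, one behind the other along x. z up; the floor is 4 mm above the bench.
- bay_medium (a point): centre of the inner floor of the tote's compartment for the medium (30 mm) capacitors: 38 mm wide (along this frame's y), 215 mm long (along its x), room for three, one behind the other along x. z up; the floor is 4 mm above the bench.
- bay_large (a point): centre of the inner floor of the tote's compartment for the large (40 mm) capacitors: 49 mm wide (along this frame's y), 215 mm long (along its x), room for three, one behind the other along x. z up; the floor is 4 mm above the bench.
- tote: black tote fixed to the bench, 221 x 129 mm over its walls plus a 6 mm rim at the top; 3 mm walls standing 14 mm above the 4 mm floor part it into three long compartments side by side: narrow, middle, wide. Origin under its middle; x along the compartments, z up.
- pump_mid (a point): centre of the barrel of the desoldering pump lying on the bench: blue tube, 20 mm in diameter, reaching 75 mm each way along x from here; beyond it a 34 mm white nozzle at -x, and at +x a black hexagonal cap (20 mm over flats, so it hardly rolls) and a red knob, ending 114 mm from here. x is the pump's axis; y and z turn if it rolls. About 90 g.
- clip: bench clip for the pump, fixed to the bench: base plate 146 x 70 x 6 mm and two aluminium forks 12 mm thick, middles at x = -52 and +52 mm, only the low plate between them. Each fork has a slot 23 mm wide, open at the top, flared on its -y side; a post on the +y side, 72 mm tall, carries an orange sprung jaw over the slot. Origin under its middle, z up.
- clip_seat (a point): where the barrel's centre lies when the pump is fully home in both forks, 48 mm above the bench: x along the seated pump (either way round), z up. The pump goes in straight down, level; about 8 N in all pushes it past both jaws, which spring back above the barrel once it is within about 2 mm of the seat. Sideways play 1.5 mm.
- jaw0 (a joint): angle in rad of the orange sprung jaw on the clip's -x fork: 0 shut (over the slot), grows to about 1.2 as the barrel pushes it down past; a spring brings it back to 0.
- jaw1 (a joint): angle in rad of the orange sprung jaw on the clip's +x fork: 0 shut (over the slot), grows to about 1.2 as the barrel pushes it down past; a spring brings it back to 0.
- call_top (a point): centre of the top of the call box's green mushroom push head (40 mm in diameter; moves with the head), z up; 81 mm above the bench when up. The yellow box, 80 x 80 x 50 mm, is fixed to the bench.
- call_head (a joint): travel in m of the green push head: 0 up, 0.010 down at its stop; its spring (3.5 N when up, 10.5 N at the stop) brings it back up.
- reel: bystander: solder reel on a stand with metal base 100 x 75 mm, 82 mm tall, origin under its middle
- tipcup: bystander: black rubber cup 60 mm in diameter, 62 mm tall, origin under its middle
- board: bystander: green circuit board 90 x 100 mm on a metal plate, 20 mm tall, origin under its middle

How it is judged:
On the way, in this order (a step that is already met when the one before it is completed fails the run):
1. every capacitor stands in the compartment for its size and the pump is home in the clip, jaws closed (any order) (x of cap_small1_mid in the frame of bay_small between -0.1 and 0.1 m and y of cap_small1_mid in the frame of bay_small between -0.008 and 0.008 m and z of cap_small1_mid in the frame of bay_small between 0.0085 and 0.0165 m and angle between each of cap_small1_mid, cap_medium1_mid, cap_large1_mid, cap_small2_mid, cap_medium2_mid, cap_large2_mid, cap_small3_mid, cap_medium3_mid, cap_large3_mid's own z axis and vertical below 0.15 rad and x of cap_medium1_mid in the frame of bay_medium between -0.1 and 0.1 m and y of cap_medium1_mid in the frame of bay_medium between -0.008 and 0.008 m and z of cap_medium1_mid in the frame of bay_medium between 0.0135 and 0.0215 m and x of cap_large1_mid in the frame of bay_large between -0.1 and 0.1 m and y of cap_large1_mid in the frame of bay_large between -0.008 and 0.008 m and z of cap_large1_mid in the frame of bay_large between 0.016 and 0.024 m and x of cap_small2_mid in the frame of bay_small between -0.1 and 0.1 m and y of cap_small2_mid in the frame of bay_small between -0.008 and 0.008 m and z of cap_small2_mid in the frame of bay_small between 0.0085 and 0.0165 m and x of cap_medium2_mid in the frame of bay_medium between -0.1 and 0.1 m and y of cap_medium2_mid in the frame of bay_medium between -0.008 and 0.008 m and z of cap_medium2_mid in the frame of bay_medium between 0.0135 and 0.0215 m and x of cap_large2_mid in the frame of bay_large between -0.1 and 0.1 m and y of cap_large2_mid in the frame of bay_large between -0.008 and 0.008 m and z of cap_large2_mid in the frame of bay_large between 0.016 and 0.024 m and x of cap_small3_mid in the frame of bay_small between -0.1 and 0.1 m and y of cap_small3_mid in the frame of bay_small between -0.008 and 0.008 m and z of cap_small3_mid in the frame of bay_small between 0.0085 and 0.0165 m and x of cap_medium3_mid in the frame of bay_medium between -0.1 and 0.1 m and y of cap_medium3_mid in the frame of bay_medium between -0.008 and 0.008 m and z of cap_medium3_mid in the frame of bay_medium between 0.0135 and 0.0215 m and x of cap_large3_mid in the frame of bay_large between -0.1 and 0.1 m and y of cap_large3_mid in the frame of bay_large between -0.008 and 0.008 m and z of cap_large3_mid in the frame of bay_large between 0.016 and 0.024 m and x of pump_mid in the frame of clip_seat between -0.022 and 0.022 m and y of pump_mid in the frame of clip_seat between -0.004 and 0.004 m and z of pump_mid in the frame of clip_seat between -0.003 and 0.003 m and angle between the x axis of pump_mid and the x axis of clip_seat, either way round below 0.08 rad and value of joint each of jaw0, jaw1 below 0.25 rad), for 0.2 s.
2. the call box's head is pressed down to its stop (value of joint call_head above 0.0085 m), for 0.1 s.
At the end, for the whole second after the job is handed in: Each capacitor upright (0.15 rad) on its compartment's floor (100 mm along, 8 mm across, 4 mm in height); pump within 22 mm along, 4 across, 3 in height of the seat, in line to 0.08 rad, both jaws under 0.25 rad; call head up (under 2 mm); all at rest; bystanders left alone (all of step 1 and value of joint call_head below 0.002 m and linear speed of each of pump, cap_small1, cap_medium1, cap_large1, cap_small2, cap_medium2, cap_large2, cap_small3, cap_medium3, cap_large3 below 0.02 m/s); the robot touches nothing.
It fails at once if the solder reel is moved more than 30 mm or tipped over (distance of reel from where it was at the start of the episode above 0.03 m or angle between reel's own z axis and vertical above 0.5 rad).
It fails at once if the rubber cup is moved more than 30 mm or tipped over (distance of tipcup from where it was at the start of the episode above 0.03 m or angle between tipcup's own z axis and vertical above 0.5 rad).
It fails at once if the circuit board is moved more than 30 mm or tipped over (distance of board from where it was at the start of the episode above 0.03 m or angle between board's own z axis and vertical above 0.5 rad).
Of cap_small1, cap_medium1, cap_large1, cap_small2, cap_medium2, cap_large2, cap_small3, cap_medium3, cap_large3 only 5 to 8 are there at a start; the rules pass over those that are not, and their reading is None.
At some moment in a run one of cap_small1, cap_medium1, cap_large1, cap_small2, cap_medium2, cap_large2, cap_small3, cap_medium3, cap_large3 may be knocked a few centimetres aside while the robot is not near it.
It also fails if it takes over 210 s, if anything falls off the work surface, if the arm or the gripper's body presses on something with over 40 N, if the wrist force passes 120 N, or if a joint passes its speed limit or range.

## Working session

There is one attempt and no reset: what is moved stays moved. The work goes in short steps, Python scripts to look and compute and a shell command to move; the robot and the scene stay as the last step left them, time stands still between calls to the robot, and variables do not carry over. Pictures are saved under pics/ and viewed, at most 14 in all, crops included, and the job is handed in when it is done.

```bash
mkdir -p pics; ls; python3 - <<'E'
from plant import get_state, imaging
import cv2
s=get_state(); print(s)
for n in ("top","side"):
    c=imaging.read_camera(n); cv2.imwrite(f"pics/{n}0.png",c["image"])
    print(n,c["fx"],c["fy"],c["cx"],c["cy"],c["R"],c["t"])
c=imaging.read_camera("wrist"); print(c["tool_from_camera"],c["fx"]); cv2.imwrite("pics/w0.png",c["image"])
E
```

```text
pics
{'time': 0.0, 'qpos': array([-1.34103511e+00,  2.87213836e-01,  1.57819598e+00, -1.98475794e-05,
        1.27860329e+00, -1.49992256e-01]), 'dq': array([ 9.43524477e-04, -4.99471690e-05, -6.09272972e-04,  2.33035416e-04,
       -4.83651690e-04,  3.15011007e-04]), 'joint_efforts': array([-6.36790210e-04, -4.05985701e+01, -2.92625606e+01, -1.48077820e-04,
        5.95028512e-03,  8.73734791e-07]), 'eef_pos': array([ 0.25009898, -0.62627519,  0.24390475]), 'tcp_rot': array([ 9.82026246e-01,  1.88740528e-01, -5.77485313e-05, -1.20888348e-03]), 'contact_force': array([ 1.05779628, -0.50830686, -0.01590259]), 'wrist_torque': array([0.00865785, 0.02941287, 0.06280618]), 'finger_force': 0.0, 'opening': 1.0004576050095362}
top 382.49152506871786 382.49152506871786 275.83439696067995 206.07267492291902 [[ 0.00829145 -0.99991694 -0.0098669 ]
 [-0.98167143 -0.00626057 -0.19047835]
 [ 0.19040076  0.01126539 -0.98164181]] [0.01708453 0.59775173 1.14531239]
side 422.87890769269353 422.87890769269353 284.98178392768483 221.55414305794588 [[-0.76827934 -0.64002408 -0.010772  ]
 [-0.32776295  0.4077872  -0.85222124]
 [ 0.5498348  -0.65121331 -0.52307066]] [0.46695433 0.27458295 0.95017835]
[[-7.58135692e-04 -9.66302441e-01 -2.57408270e-01  6.56889670e-02]
 [ 9.99999482e-01 -9.07244705e-04  4.60503748e-04  1.34355789e-03]
 [-6.78518186e-04 -2.57407788e-01  9.66302629e-01 -1.27208676e-01]
 [ 0.00000000e+00  0.00000000e+00  0.00000000e+00  1.00000000e+00]] 296.65168754722225
```

View pics/top0.png

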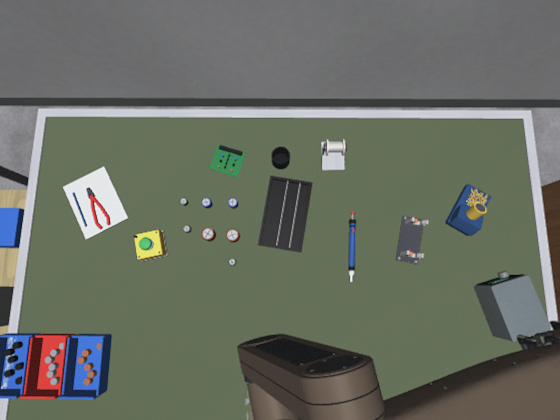

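View pics/side0.png

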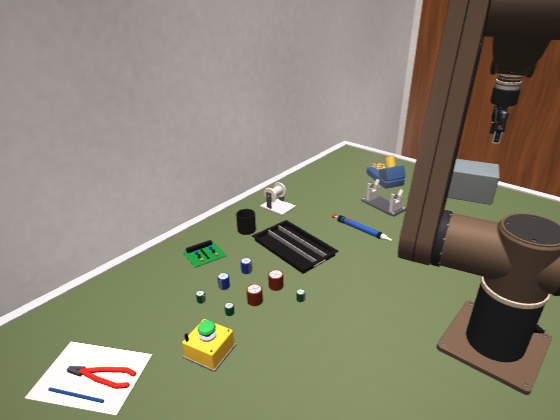

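The top view shows seven capacitors: small at (183,202), (186,229) and (232,262), medium at (207,203) and (233,203), large at (208,234) and (233,236). The tote is at (286,214), the pump at (352,245) with its nozzle down in the image (-x world), the clip at (410,240) and the call box at (149,243). Next I'll measure these and zoom in.

```bash
cat > h.py <<'E'
import numpy as np, cv2
from plant import get_state, imaging
from scipy.spatial.transform import Rotation as Ro
def cam(n):
    s=get_state(); c=imaging.read_camera(n)
    if n=="wrist":
        T=np.eye(4); T[:3,:3]=Ro.from_quat(s["tcp_rot"]).as_matrix(); T[:3,3]=s["eef_pos"]
        M=T@np.array(c["tool_from_camera"])
        c["R"]=M[:3,:3].T; c["t"]=-M[:3,:3].T@M[:3,3]
    c["R"]=np.array(c["R"]); c["t"]=np.array(c["t"])
    return c
def back(c,u,v,z):
    d=c["R"].T@np.array([(u-c["cx"])/c["fx"],(v-c["cy"])/c["fy"],1.]); o=-c["R"].T@c["t"]
    return o+d*(z-o[2])/d[2]
def proj(c,X):
    p=c["R"]@np.array(X)+c["t"]; return np.array([c["fx"]*p[0]/p[2]+c["cx"],c["fy"]*p[1]/p[2]+c["cy"]])
def rel(target,yaw=None):
    """shift in tool axes (mm) from measured pose to target TCP; yaw = wanted world direction angle of tool y (mod pi)"""
    s=get_state(); R=Ro.from_quat(s["tcp_rot"]).as_matrix()
    d=R.T@(np.array(target)-s["eef_pos"])*1000
    out=list(np.round(d,1))
    if yaw is not None:
        e=yaw-np.arctan2(R[1,1],R[0,1]); e=(e+np.pi/2)%np.pi-np.pi/2
        out.append(round(-e,3))
    return out
E
python3 - <<'E'
from h import *
c=cam("top"); im=c["image"]
cv2.imwrite("pics/topA.png",cv2.resize(im[135:280,130:330],None,fx=4,fy=4,interpolation=cv2.INTER_CUBIC))
cv2.imwrite("pics/topB.png",cv2.resize(im[170:290,320:460],None,fx=5,fy=5,interpolation=cv2.INTER_CUBIC))
for n,u,v,z in [("s1",183,202,.025),("s2",186,229,.025),("s3",232,262,.025),("m1",207,203,.035),("m2",233,203,.035),("l1",208,234,.04),("l2",233,236,.04),("tote",286,214,.018),("pump",352,245,.02),("clip",410,240,.0),("call",149,243,.081),("tipcup",281,157,.062),("reel",333,155,.04)]:
    print(n,back(c,u,v,z).round(3))
E
```

```text
s1 [0.615 0.323 0.025]
s2 [0.527 0.309 0.025]
s3 [0.424 0.158 0.025]
m1 [0.611 0.243 0.035]
m2 [0.611 0.159 0.035]
l1 [0.51  0.235 0.04 ]
l2 [0.504 0.156 0.04 ]
tote [ 0.579 -0.011  0.018]
pump [ 0.481 -0.221  0.02 ]
clip [ 0.5   -0.412  0.   ]
call [0.476 0.405 0.081]
tipcup [0.757 0.006 0.062]
reel [ 0.772 -0.164  0.04 ]
```

View pics/topA.png

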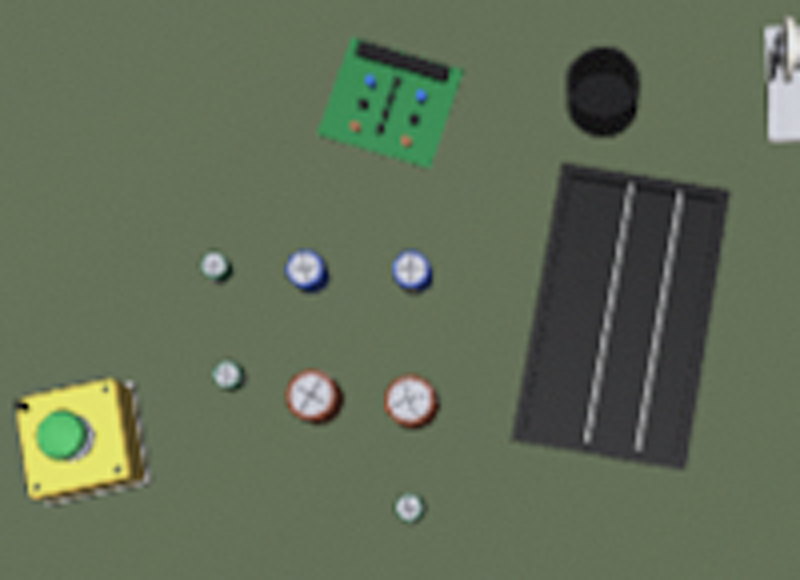

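View pics/topB.png

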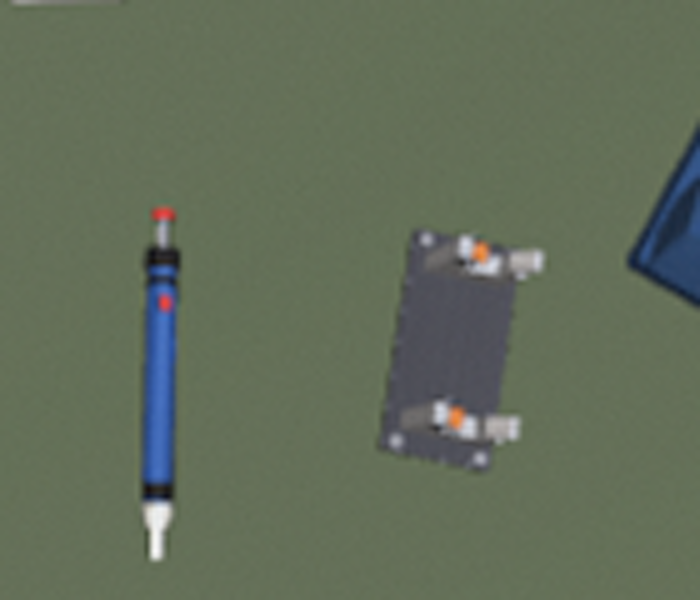

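The tote has its wide compartment on the left (+y), middle next, narrow on the right (-y). Corners in crop A are (563,164), (729,190), (686,469) and (512,440); the dividers run (632,184)-(588,442) and (680,192)-(638,450). The clip posts are on the right (-y world), and its jaws are at about (482,252) and (457,417) in crop B. Now for the numeric fits and a reusable cap detector.

```bash
cat >> h.py <<'E'
def caps(c):
    hsv=cv2.cvtColor(c["image"],cv2.COLOR_BGR2HSV)
    m=((hsv[...,2]>150)&(hsv[...,1]<70)).astype(np.uint8); n,L,st,ce=cv2.connectedComponentsWithStats(m)
    out=[]
    for i in range(1,n):
        if 6<st[i,4]<200:
            u,v=ce[i]; x=back(c,u,v,.03)
            if .38<x[0]<.75 and -.1<x[1]<.36:
                y0,x0=int(v)-7,int(u)-7; p=c["image"][y0:y0+15,x0:x0+15].reshape(-1,3).astype(int)
                cnt=dict(small=((p[:,1]>p[:,2]+35)&(p[:,1]>p[:,0]+15)).sum(),medium=(p[:,0]>p[:,2]+50).sum(),large=(p[:,2]>p[:,0]+40).sum())
                k=max(cnt,key=cnt.get); z=dict(small=.025,medium=.035,large=.04)[k]
                out.append((k,st[i,4],back(c,u,v,z).round(4),(u.round(1),v.round(1))))
    return out
E
python3 - <<'E'
from h import *
c=cam("top")
for o in caps(c): print(o)
w=lambda u,v,z=.018:back(c,130+(u+.5)/4-.5,135+(v+.5)/4-.5,z)
P=[w(*p) for p in [(563,164),(729,190),(686,469),(512,440)]]
for a,b in [(0,1),(1,2),(2,3),(3,0)]: print((P[b]-P[a]).round(4),np.linalg.norm(P[b]-P[a]).round(4))
ce=np.mean(P,0); print("tote centre",ce)
for a,b in [((632,184),(588,442)),((680,192),(638,450))]:
    A,B=w(*a),w(*b); print("div",A,B,np.arctan2(*(A-B)[1::-1]))
for u,v,n in[(525,262,"postA"),(503,428,"postB")]: print(n,back(c,320+u/5,170+v/5,.072))
for u,v,n in[(413,231,"plTL"),(380,450,"plBL"),(490,470,"plBR")]: print(n,back(c,320+u/5,170+v/5,.006))
for u,v,n in[(162,258,"capend"),(157,494,"nozend")]: print(n,back(c,320+u/5,170+v/5,.012))
R=Ro.from_quat(get_state()["tcp_rot"]).as_matrix(); print(R.round(3))
from plant import ctrl; print(ctrl.tip_reach)
E
```

```text
('small', np.int32(24), array([0.6197, 0.3235, 0.025 ]), (np.float64(183.0), np.float64(200.7)))
('medium', np.int32(46), array([0.6155, 0.2484, 0.035 ]), (np.float64(205.4), np.float64(201.5)))
('medium', np.int32(43), array([0.6158, 0.1629, 0.035 ]), (np.float64(232.0), np.float64(201.6)))
('small', np.int32(26), array([0.5299, 0.3093, 0.025 ]), (np.float64(185.9), np.float64(228.2)))
('large', np.int32(87), array([0.5122, 0.2367, 0.04  ]), (np.float64(207.4), np.float64(233.3)))
('large', np.int32(93), array([0.5093, 0.159 , 0.04  ]), (np.float64(232.0), np.float64(234.4)))
('small', np.int32(27), array([0.4257, 0.1591, 0.025 ]), (np.float64(231.7), np.float64(261.4)))
[-0.0213 -0.1367  0.    ] 0.1383
[-0.2285  0.0363  0.    ] 0.2314
[0.022  0.1385 0.    ] 0.1403
[ 0.2279 -0.0382  0.    ] 0.2311
tote centre [ 0.58278531 -0.00892216  0.018     ]
div [ 0.69084956 -0.01617591  0.018     ] [0.47852313 0.01835653 0.018     ] -0.16122677744298347
div [ 0.68428934 -0.05562713  0.018     ] [ 0.47245966 -0.02147755  0.018     ] -0.1598371964160163
postA [ 0.54668667 -0.43689342  0.072     ]
postB [ 0.44528937 -0.41700744  0.072     ]
plTL [ 0.57666549 -0.39078409  0.006     ]
plBL [ 0.435099   -0.36210917  0.006     ]
plBR [ 0.4230362  -0.43113939  0.006     ]
capend [ 0.556871   -0.22605598  0.012     ]
nozend [ 0.40610405 -0.2184171   0.012     ]
[[ 0.929  0.371 -0.   ]
 [ 0.371 -0.929  0.001]
 [ 0.    -0.001 -1.   ]]
0.014
```

The tote fit agrees with the stated size (about 231 x 139 mm rim against 233 x 141), and the pump barrel comes out at 151 mm against 150. The pump is closest, so I'll hover over it and take a wrist picture.

```bash
R='[0.5,365,-289,0,0,0,0.43]'; python3 -m jog '[[0.5,365,-289,0,0,0,0.43],[0.5,365,-289,0,0,0,0.43],[0.5,365,-289,0,0,0,0.43],[0.5,365,-289,0,0,0,0.43],[0.5,365,-289,0,0,0,0.43],[0.5,365,-289,0,0,0,0.43],[0.5,365,-289,0,0,0,0.43],[0.5,365,-289,0,0,0,0.43],[0.5,365,-289,0,0,0,0.43],[0.5,365,-289,0,0,0,0.43],[0.5,365,-289,0,0,0,0.43],[0.5,365,-289,0,0,0,0.43]]' 60
python3 - <<'E'
from h import *
print(get_state()["eef_pos"],get_state()["opening"])
c=cam("wrist"); cv2.imwrite("pics/w1.png",c["image"])
print(proj(c,[.4815,-.2222,.02]), proj(c,[.5569,-.226,.02]),proj(c,[.406,-.2184,.02]))
E
```

```text
time: 1.45
eef_pos: [0.4819, -0.2237, 0.2453]
tcp_rot: [1.0, -0.025, -0.0, 0.0]
contact_force: [-0.1, -0.3, -1.2]
opening: 0.505
finger_force: 0.0
[ 0.48188555 -0.22372749  0.24530907] 0.5049893962497922
[278.85654394 185.21672446] [278.708118   120.00030356] [278.99379586 243.78426735]
```

View pics/w1.png

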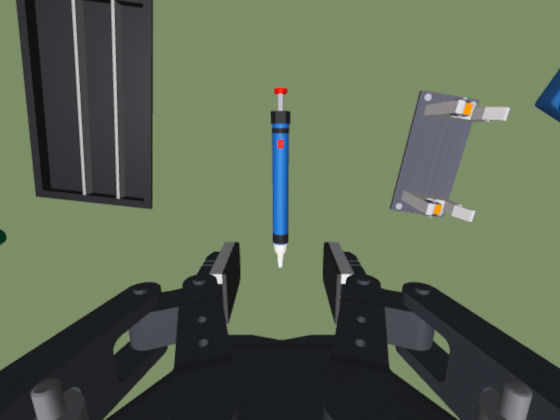

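The wrist view shows the pump upright at column 281: knob end at (281,89), nozzle tip at (280,267), barrel from about row 123 to 243. The clip is on the right, with jaws at about (467,109) and (437,209), and the tote is on the left.

```bash
python3 - <<'E'
from h import *
c=cam("wrist")
a=back(c,281,89,.01);b=back(c,280,267,.01); print(a,b,np.linalg.norm(a-b))
x=(a-b)/np.linalg.norm(a-b); m=b+x*.109; print("mid",m,np.arctan2(x[1],x[0]))
m=back(c,280.5,183,.02); print("alt",m)
m=(b+x*.109)
print(rel([m[0],m[1],.0165],np.arctan2(x[1],x[0])+np.pi/2))
for n,u,v,z in [("jA",467,109,.06),("jB",437,209,.06),("plTL",421,91,.006),("plTRhole",428,97,.006),("plBL",391,208,.006),("plBLhole",399,206,.006)]: print(n,back(c,u,v,z))
E
```

```text
[ 0.59073572 -0.23100401  0.01      ] [ 0.36852772 -0.2180855   0.01      ] 0.2225832012818405
mid [ 0.47734399 -0.22441176  0.01      ] -0.058071651367527635
alt [ 0.48387071 -0.22482524  0.02      ]
[np.float64(-4.1), np.float64(0.0), np.float64(228.7), np.float64(0.006)]
jA [ 0.5564185  -0.41588336  0.06      ]
jB [ 0.4534707  -0.39449029  0.06      ]
plTL [ 0.58064765 -0.39285558  0.006     ]
plTRhole [ 0.57364791 -0.40145079  0.006     ]
plBL [ 0.44158559 -0.36422876  0.006     ]
plBLhole [ 0.44370811 -0.37432669  0.006     ]
```

```bash
python3 -m jog '[[0.5,-4,0,120,0,0,0.006],[0.5,-4,0,120,0,0,0.006],[0.5,-4,0,120,0,0,0.006],[0.5,-4,0,170,0,0,0.006],[0.5,-4,0,200,0,0,0.006],[0.5,-4,0,220,0,0,0.006],[0.5,-4,0,228,0,0,0.006],[0.5,-4,0,228,0,0,0.006],[1,-4,0,228,0,0,0.006],[1,-4,0,228,0,0,0.006],[1,-4,0,228,0,0,0.006],[1,-4,0,228,0,0,0.006]]' 80
python3 -m jog '[[1,0,0,0,0,0,0],[1,0,0,0,0,0,0],[1,0,0,0,0,0,0],[1,0,0,-50,0,0,0],[1,0,0,-100,0,0,0],[1,0,0,-150,0,0,0],[1,0,0,-190,0,0,0],[1,0,0,-190,0,0,0],[1,0,0,-190,0,0,0]]' 80
python3 - <<'E'
from h import *
s=get_state();print(s["eef_pos"],s["opening"])
c=cam("wrist"); cv2.imwrite("pics/w2.png",c["image"])
E
```

```text
time: 2.75
eef_pos: [0.4793, -0.2241, 0.0192]
tcp_rot: [1.0, -0.028, 0.001, 0.001]
contact_force: [-2.1, -1.9, 6.4]
opening: 0.199
finger_force: 78.6
time: 3.65
eef_pos: [0.4784, -0.2229, 0.2083]
tcp_rot: [1.0, -0.028, 0.001, 0.001]
contact_force: [-0.9, 0.1, -1.3]
opening: 0.195
finger_force: 78.4
[ 0.47840602 -0.22289969  0.20832748] 0.19519380689178595
```

View pics/w2.png

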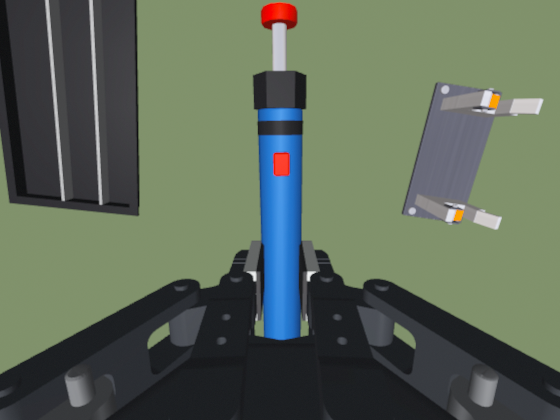

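The pump is gripped level at (280, 40-340). The clip is visible at right (405-540, 82-228). I'll shift towards it and align yaw for a closer, square view.

```bash
python3 -m jog '[[1,-40,50,0,0,0,0.07],[1,-40,90,0,0,0,0.142],[1,-40,90,20,0,0,0.142],[1,-40,90,20,0,0,0.142],[1,-40,90,20,0,0,0.142]]' 80
python3 - <<'E'
from h import *
s=get_state();print(s["eef_pos"],s["opening"])
c=cam("wrist"); cv2.imwrite("pics/w3.png",cv2.resize(c["image"][0:280,230:560],None,fx=2.1,fy=2.1,interpolation=cv2.INTER_CUBIC))
E
```

```text
time: 4.2
eef_pos: [0.432, -0.3091, 0.1847]
tcp_rot: [0.995, -0.099, -0.002, -0.002]
contact_force: [0.1, -0.1, -1.2]
opening: 0.195
finger_force: 78.6
[ 0.43204358 -0.30909444  0.18465596] 0.19491497959397902
```

View pics/w3.png

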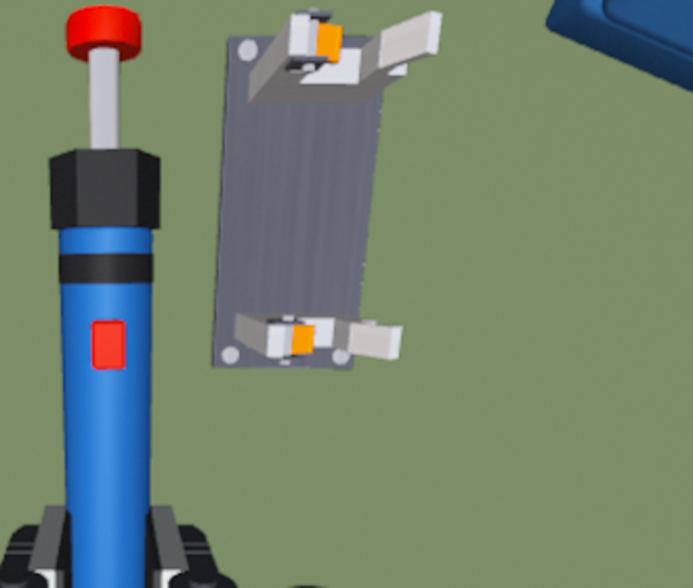

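The clip post carrying the orange jaw is on the world +y (left) side, and the flared tooth is at right, so clip y is about world +y. In the crop, the slot floor's right edge is at (361,66) and (334,333), the post's inner top edges are at (312,35) and (285,338), and the plate corners are (229,37), (213,367) and (353,369). Checking the widths against the spec.

```bash
python3 - <<'E'
from h import *
c=cam("wrist")
w=lambda u,v,z:back(c,230+(u+.5)/2.1-.5,(v+.5)/2.1-.5,z)
TL,BL,BR=w(229,37,.006),w(213,367,.006),w(353,369,.006)
print(TL,BL,BR,np.linalg.norm(TL-BL),np.linalg.norm(BR-BL))
yaw=np.arctan2(*(TL-BL)[1::-1]); C=(TL+BR)/2; print("C",C,yaw)
Rt=np.array([[np.cos(yaw),np.sin(yaw)],[-np.sin(yaw),np.cos(yaw)]])
for n,u,v,z in [("r floorU",361,66,.038),("r floorL",334,333,.038),("post inU",312,35,.072),("post inL",285,338,.072),("postoutU",290,35,.072),("postoutL",268,338,.072),("tooth out U",440,30,.072),("toothoutL",401,342,.072),("tooth out U",440,30,.055),("toothoutL",401,342,.055)]:
    p=w(u,v,z); print(n,p.round(4),(Rt@(p-C)[:2]*1000).round(1))
R=Ro.from_quat(get_state()["tcp_rot"]).as_matrix(); print(np.arctan2(R[1,0],R[0,0]),R.round(3))
# barrel axis in image: direction at height ~ z_tcp-.009
h=get_state()["eef_pos"][2]-.009
f=w(105.5,240,h); g=w(108,490,h); print(f,g,np.arctan2(*(f-g)[1::-1]),get_state()["eef_pos"])
for wd,(a,b,v) in {"front":(61,153,240),"hexend":(50,159,190)}.items(): print(wd,np.linalg.norm(w(a,v,h)-w(b,v,h)))
E
```

```text
[ 0.58274729 -0.39367443  0.006     ] [ 0.44124561 -0.36461044  0.006     ] [ 0.42662072 -0.4324714   0.006     ] 0.14445566840752144 0.06941899720924061
C [ 0.50468401 -0.41307291  0.006     ] -0.20257938955016855
r floorU [ 0.5536 -0.4358  0.038 ] [ 52.5 -12.4]
r floorL [ 0.4515 -0.4145  0.038 ] [-51.8 -12.1]
post inU [ 0.5595 -0.4064  0.072 ] [52.4 17.6]
post inL [ 0.4591 -0.3846  0.072 ] [-50.4  18.7]
postoutU [ 0.561  -0.3991  0.072 ] [52.3 25.1]
postoutL [ 0.4604 -0.3782  0.072 ] [-50.4  25.3]
tooth out U [ 0.5524 -0.4493  0.072 ] [ 54.  -25.9]
toothoutL [ 0.4488 -0.4281  0.072 ] [-51.7 -26. ]
tooth out U [ 0.5563 -0.4582  0.055 ] [ 59.6 -33.8]
toothoutL [ 0.4453 -0.4355  0.055 ] [-53.6 -33.9]
-0.1969877401517989 [[ 0.981 -0.196 -0.001]
 [-0.196 -0.981  0.001]
 [-0.001 -0.001 -1.   ]]
[ 0.50349843 -0.32379752  0.17775094] [ 0.44953752 -0.31349234  0.17775094] -0.18870272249733638 [ 0.43321616 -0.30957166  0.18675094]
front 0.019062162792452198
hexend 0.022144171771420158
```

The plate measures 144 x 69 mm against 146 x 70, the forks fall at x = ±52, and the slot is centred within 0.5 mm. Moving above the seat.

```bash
python3 - <<'E'
from h import *
print(rel([.5047,-.4128,.125],-.2026+np.pi/2))
E
```

```text
[np.float64(90.4), np.float64(87.3), np.float64(61.6), np.float64(0.006)]
```

```bash
python3 -m jog '[[1,45,43,0,0,0,0.006],[1,90.4,87.3,0,0,0,0.006],[1,90.4,87.3,30,0,0,0.006],[1,90.4,87.3,61.6,0,0,0.006],[1,90.4,87.3,61.6,0,0,0.006],[1,90.4,87.3,61.6,0,0,0.006]]' 80
python3 - <<'E'
from h import *
print(rel([.5047,-.4128,.125],-.2026+np.pi/2))
c=cam("wrist"); s=cam("side"); t=cam("top")
a=cv2.resize(s["image"][140:240,330:450],(480,400),interpolation=cv2.INTER_CUBIC)
b=cv2.resize(t["image"][190:290,380:450],(280,400),interpolation=cv2.INTER_CUBIC)
cv2.imwrite("pics/s4.png",np.hstack([a,b]))
m=np.array([.5047,-.4128]); d=np.array([np.cos(-.2026),np.sin(-.2026)])
for z in (.116,.110): 
    for k in (-.109,.114): print(z,k,proj(s,[*(m+k*d),z]))
E
```

```text
time: 4.9
eef_pos: [0.5047, -0.4128, 0.1255]
tcp_rot: [0.995, -0.101, -0.001, -0.001]
contact_force: [-0.7, -1.0, 0.3]
opening: 0.199
finger_force: 78.6
[np.float64(-0.0), np.float64(0.0), np.float64(0.5), np.float64(-0.0)]
0.116 -0.109 [412.24811656 186.15216566]
0.116 0.114 [360.78003249 164.50904577]
0.11 -0.109 [411.97572178 187.81649066]
0.11 0.114 [360.64107947 166.05418518]
```

View pics/s4.png

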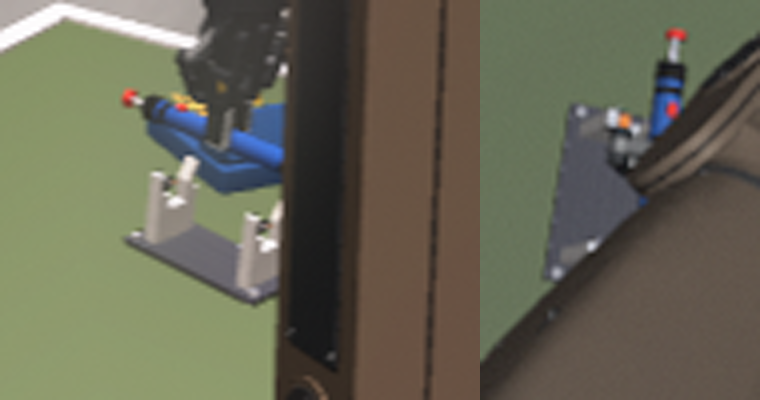

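The knob end in the side view at about (361,164) matches the prediction for a pump held 9 mm below the TCP (360.8,164.5), so it's level. Pushing down.

```bash
python3 -m jog '[[1,0,0,20,0,0,0],[1,0,0,35,0,0,0],[1,0,0,42,0,0,0],[1,0,0,46,0,0,0],[1,0,0,50,0,0,0]]' 100; python3 -m jog '[[1,0,0,4,0,0,0],[1,0,0,8,0,0,0],[1,0,0,12,0,0,0],[1,0,0,14,0,0,0],[1,0,0,16,0,0,0],[1,0,0,16,0,0,0]]';  python3 -m jog '[[1,0,0,1,0,0,0],[1,0,0,2,0,0,0],[1,0,0,3,0,0,0],[1,0,0,3,0,0,0],[1,0,0,3,0,0,0]]'
```

```text
time: 5.55
eef_pos: [0.5052, -0.4158, 0.0769]
tcp_rot: [0.995, -0.102, 0.001, 0.002]
contact_force: [-0.6, -4.8, 1.3]
opening: 0.186
finger_force: 101.0
time: 6.15
eef_pos: [0.5069, -0.414, 0.0631]
tcp_rot: [0.995, -0.103, 0.002, -0.0]
contact_force: [2.7, 3.6, 8.3]
opening: 0.187
finger_force: 102.0
time: 6.65
eef_pos: [0.5052, -0.4134, 0.0573]
tcp_rot: [0.995, -0.102, 0.0, -0.001]
contact_force: [1.8, 4.0, 5.5]
opening: 0.189
finger_force: 101.7
```

```bash
python3 -m jog '[[1,0,0,1,0,0,0],[1,0,0,2,0,0,0],[1,0,0,3,0,0,0],[1,0,0,3,0,0,0],[1,0,0,3,0,0,0],[1,0,0,3,0,0,0]]'
python3 - <<'E'
from h import *
c=cam("wrist"); s=cam("side")
cv2.imwrite("pics/s5.png",np.hstack([cv2.resize(s["image"][150:230,340:420],(400,400),interpolation=cv2.INTER_CUBIC),cv2.resize(c["image"][0:400,150:410],(390,600))[100:500]]))
E
```

```text
time: 7.25
eef_pos: [0.5053, -0.4134, 0.0571]
tcp_rot: [0.995, -0.102, -0.0, -0.001]
contact_force: [-2.1, 8.0, 17.3]
opening: 0.189
finger_force: 102.7
```

View pics/s5.png

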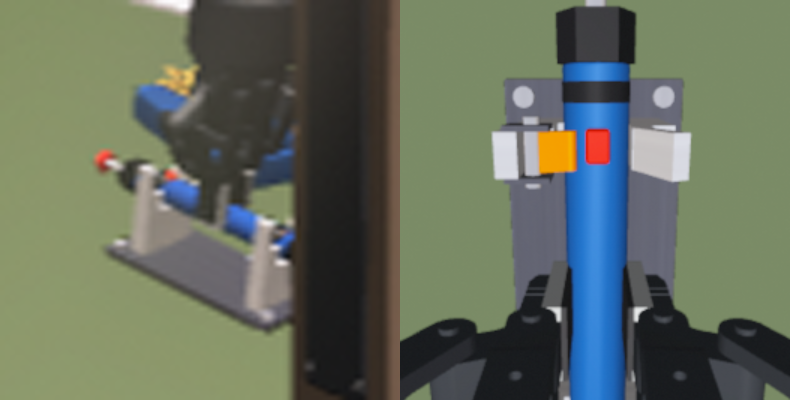

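The pump is home: z stalled at 57 mm with the force rising to 17 N, and the orange jaw at (557,152) lies over the barrel. Releasing and rising.

```bash
python3 -m jog '[[0.5,0,0,-3,0,0,0],[0.5,0,0,-3,0,0,0],[0.5,0,0,-3,0,0,0],[0.5,0,0,-3,0,0,0],[0.5,0,0,-40,0,0,0],[0.5,0,0,-90,0,0,0],[0.5,0,0,-130,0,0,0],[0.5,0,0,-130,0,0,0]]' 60
python3 - <<'E'
from h import *
s=get_state(); print(s["eef_pos"],s["qpos"])
t=cam("top"); c=cam("wrist")
im=c["image"]; cv2.imwrite("pics/w6.png",im)
for o in caps(t): print(o)
print(rel([.5093,.159,.16],-.16))
E
```

```text
time: 8.15
eef_pos: [0.5072, -0.4172, 0.192]
tcp_rot: [0.995, -0.102, 0.005, 0.005]
contact_force: [-0.5, -0.1, 1.4]
opening: 0.504
finger_force: 0.0
[ 0.50722443 -0.41720958  0.19199334] [-8.42466438e-01  2.85155367e-01  1.67838389e+00 -3.22714270e-04
  1.16388861e+00  9.32625949e-01]
('small', np.int32(26), array([0.6204, 0.3236, 0.025 ]), (np.float64(183.0), np.float64(200.5)))
('medium', np.int32(48), array([0.6157, 0.2486, 0.035 ]), (np.float64(205.4), np.float64(201.5)))
('medium', np.int32(43), array([0.6158, 0.1629, 0.035 ]), (np.float64(232.0), np.float64(201.6)))
('small', np.int32(26), array([0.5299, 0.3093, 0.025 ]), (np.float64(185.9), np.float64(228.2)))
('large', np.int32(87), array([0.5122, 0.2367, 0.04  ]), (np.float64(207.4), np.float64(233.3)))
('large', np.int32(93), array([0.5093, 0.159 , 0.04  ]), (np.float64(232.0), np.float64(234.4)))
('small', np.int32(30), array([0.4258, 0.1595, 0.025 ]), (np.float64(231.6), np.float64(261.4)))
[np.float64(-112.0), np.float64(-562.6), np.float64(23.8), np.float64(1.526)]
```

View pics/w6.png

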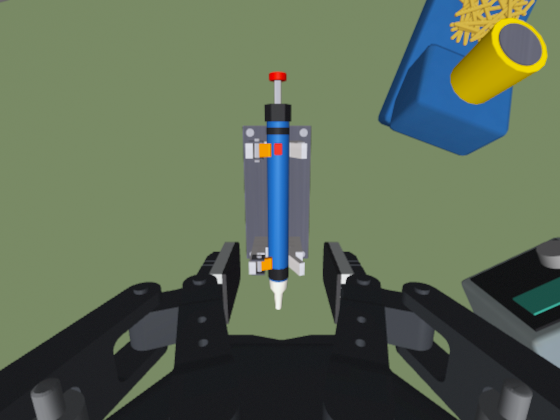

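Both orange jaws, at (265,150) and (266,264), are closed over the barrel and the pump sits in both forks. On to the tote for a check of its pose with the wrist camera.

```bash
python3 -m jog '[[0.3,7,-325,-58,0,0,-1.615],[0.3,7,-325,-58,0,0,-1.615],[0.3,7,-325,-58,0,0,-1.615],[0.3,7,-325,-58,0,0,-1.615],[0.3,7,-325,-58,0,0,-1.615],[0.3,7,-325,-58,0,0,-1.615],[0.3,7,-325,-58,0,0,-1.615],[0.3,7,-325,-58,0,0,-1.615],[0.3,7,-325,-58,0,0,-1.615],[0.3,7,-325,-58,0,0,-1.615],[0.3,7,-325,-58,0,0,-1.615],[0.3,7,-325,-58,0,0,-1.615]]' 60
python3 - <<'E'
from h import *
s=get_state(); print(s["qpos"])
c=cam("wrist"); cv2.imwrite("pics/w7.png",c["image"])
C=np.array([.5828,-.0089]); x=np.array([.987,-.159]); y=np.array([.159,.987])
for a,b in [(105,11),(-105,11),(105,-30),(-105,-30),(116,70),(-116,70),(116,-70),(-116,-70)]:
    p=C+(a*x+b*y)/1000; print(a,b,proj(c,[*p,.018]).round(1))
E
```

```text
time: 9.45
eef_pos: [0.5762, -0.0968, 0.2387]
tcp_rot: [0.761, 0.648, -0.001, -0.002]
contact_force: [-0.6, 0.3, 0.2]
opening: 0.699
finger_force: 0.0
[-3.39951869e-01  9.63533590e-02  1.80865211e+00 -1.75745982e-04
  1.24174898e+00 -1.79746615e-01]
105 11 [369.3  95.3]
-105 11 [179.1  95.7]
105 -30 [366.6 133.7]
-105 -30 [182.3 133.9]
116 70 [384.   35.6]
-116 70 [163.7  36.2]
116 -70 [373.5 168.8]
-116 -70 [175.9 168.9]
```

View pics/w7.png

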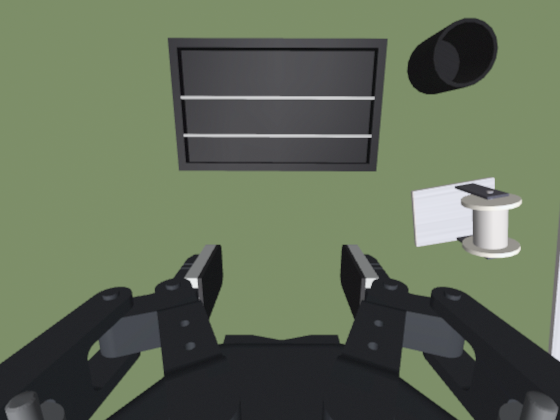

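The wrist view shows the tote corners at (169,39), (387,39), (378,172) and (178,172), with dividers at rows 97.5 and 135. That's about 3-4 px off the top-camera prediction. The wrist camera proved right at the clip, so I'll re-derive the tote from it and then look at the capacitors the same way.

```bash
python3 - <<'E'
from h import *
c=cam("wrist")
P=[back(c,*p,.018) for p in [(169,39),(387,39),(378,172),(178,172)]]
print(np.mean(P,0),[np.linalg.norm(P[i]-P[i-1]).round(4) for i in range(4)])
ce=np.mean(P,0)
for a,b in [((181,97.5),(375,97.5)),((184,135.5),(371,135.5))]:
    A,B=back(c,*a,.018),back(c,*b,.018); d=B-A; yaw=np.arctan2(d[1],d[0]); m=(A+B)/2-ce
    print(yaw,(-np.sin(yaw)*m[0]+np.cos(yaw)*m[1])*1000, np.linalg.norm(d))
print(rel([.53,.10,.25],-.16))
E
python3 -m jog '[[0.3,0,0,0,0,0,0]]'
```

```text
[ 0.58688191 -0.01295881  0.018     ] [np.float64(0.1411), np.float64(0.2302), np.float64(0.1407), np.float64(0.2357)]
-0.16355073686558907 12.250361691729353 0.2146690242831819
-0.16308914655307774 -28.63585196488561 0.2135600388179244
[np.float64(186.9), np.float64(-77.8), np.float64(-10.0), np.float64(-0.003)]
time: 9.65
eef_pos: [0.5769, -0.0971, 0.2405]
tcp_rot: [0.762, 0.648, -0.001, -0.001]
contact_force: [0.9, 0.5, 0.7]
opening: 0.7
finger_force: 0.0
```

```bash
python3 -m jog '[[0.3,187,-78,-10,0,0,0],[0.3,187,-78,-10,0,0,0],[0.3,187,-78,-10,0,0,0],[0.3,187,-78,-10,0,0,0],[0.3,187,-78,-10,0,0,0],[0.3,187,-78,-10,0,0,0],[0.3,187,-78,-10,0,0,0]]' 60
cat >> h.py <<'E'
def wcaps(c):
    "cap tops in a wrist picture: sleeve+top blob colours, centroid of bright low-saturation top"
    im=c["image"].astype(int); hsv=cv2.cvtColor(c["image"],cv2.COLOR_BGR2HSV)
    m=((hsv[...,2]>150)&(hsv[...,1]<60)).astype(np.uint8); m=cv2.morphologyEx(m,cv2.MORPH_CLOSE,np.ones((5,5)))
    n,L,st,ce=cv2.connectedComponentsWithStats(m); out=[]
    for i in range(1,n):
        if 60<st[i,4]<3000 and st[i,2]<1.6*st[i,3] and st[i,3]<1.6*st[i,2]:
            ring=cv2.dilate((L==i).astype(np.uint8),np.ones((9,9)))-(L==i); p=im[ring>0]
            cnt=dict(small=((p[:,1]>p[:,2]+35)&(p[:,1]>p[:,0]+15)).sum(),medium=(p[:,0]>p[:,2]+50).sum(),large=(p[:,2]>p[:,0]+40).sum())
            k=max(cnt,key=cnt.get); z=dict(small=.025,medium=.035,large=.04)[k]
            l,t,w,h=st[i,:4]; u,v=l+w/2-.5,t+h/2-.5
            X=back(c,u,v,z); D=np.linalg.norm(back(c,l-.5,v,z)-back(c,l+w-.5,v,z))
            out.append((k,X.round(4),"D",D.round(4),(u,v)))
    return out
E
python3 - <<'E'
from h import *
c=cam("wrist"); cv2.imwrite("pics/w8.png",c["image"])
for o in wcaps(c): print(o)
for o in caps(cam("top")): print(o[0],o[2])
E
```

```text
time: 10.35
eef_pos: [0.5303, 0.0992, 0.2516]
tcp_rot: [0.762, 0.648, -0.0, 0.0]
contact_force: [0.4, 0.6, 0.1]
opening: 0.7
finger_force: 0.0
('medium', array([0.6176, 0.2466, 0.035 ]), 'D', np.float64(0.0238), (np.float64(340.0), np.float64(32.5)))
('large', array([0.5171, 0.2341, 0.04  ]), 'D', np.float64(0.0376), (np.float64(246.5), np.float64(61.5)))
('medium', array([0.6158, 0.1598, 0.035 ]), 'D', np.float64(0.0278), (np.float64(347.0), np.float64(119.0)))
('large', array([0.5112, 0.1545, 0.04  ]), 'D', np.float64(0.0323), (np.float64(255.0), np.float64(139.5)))
('small', array([0.4276, 0.1571, 0.025 ]), 'D', np.float64(0.0211), (np.float64(185.5), np.float64(148.5)))
('small', array([ 0.393, -0.014,  0.025]), 'D', np.float64(0.0159), (np.float64(191.5), np.float64(282.5)))
('small', array([ 0.627 , -0.0522,  0.025 ]), 'D', np.float64(0.0159), (np.float64(370.5), np.float64(282.5)))
('small', array([ 0.8003, -0.1282,  0.025 ]), 'D', np.float64(0.0396), (np.float64(502.0), np.float64(313.5)))
('small', array([ 0.7551, -0.1766,  0.025 ]), 'D', np.float64(0.017), (np.float64(468.5), np.float64(347.5)))
small [0.6204 0.3236 0.025 ]
small [0.5299 0.3093 0.025 ]
```

View pics/w8.png

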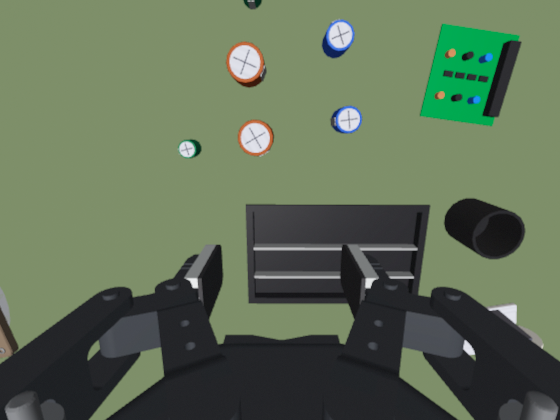

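The wrist view shows large caps at (246.5,62.5) and (256,138), medium at (340,35) and (348,120), and one small at (187,149). All agree with the top camera once its constant bias of about (+3.5,-3.3) mm is removed. I'll compute all picks and slots in tool axes.

```bash
cat >> h.py <<'E'
C=np.array([.5871,-.0120]); YAW=-.163; bx=np.array([np.cos(YAW),np.sin(YAW)]); by=np.array([-bx[1],bx[0]])
OFF=dict(large=37,medium=-9.5,small=-46.5); ZP=dict(large=.028,medium=.027,small=.0265)
def slot(k,a): return C+(OFF[k]*by+a*bx)/1000
def plan(k,p,a,hover=(.53,.10,.25)):
    p=np.array(p)[:2]; print("pick ",k,rel([*p,ZP[k]],YAW))
    T=lambda d:(round(float(d@by)*1000,1),round(float(d@bx)*1000,1))
    q=slot(k,a); print("place",T(q-p),"back",T(np.array(hover[:2])-p),"z",round((ZP[k]-hover[2])*1000,1))
E
python3 - <<'E'
from h import *
c=cam("wrist")
for n,u,v,z in [("m1",340,35,.035),("l1",246.5,62.5,.04),("m2",348,120,.035),("l2",256,138,.04),("s3",187,149,.025)]: print(n,back(c,u,v,z).round(4))
plan("large",back(c,256,138,.04),-50)
E
```

```text
m1 [0.6176 0.2436 0.035 ]
l1 [0.5172 0.2326 0.04  ]
m2 [0.6169 0.1579 0.035 ]
l2 [0.5128 0.1554 0.04  ]
s3 [0.4294 0.1559 0.025 ]
pick  large [np.float64(53.3), np.float64(-26.6), np.float64(223.5), np.float64(0.001)]
place (-116.1, 50.5) back (-51.9, 25.9) z -222.0
```

```bash
python3 -m jog '[[0.3,53,-26.5,20,0,0,0],[0.3,53,-26.5,80,0,0,0],[0.3,53,-26.5,140,0,0,0],[0.3,53,-26.5,190,0,0,0],[0.3,53,-26.5,210,0,0,0],[0.3,53,-26.5,223,0,0,0],[0.3,53,-26.5,223,0,0,0],[0.3,53,-26.5,223,0,0,0],[0.9,53,-26.5,223,0,0,0],[0.9,53,-26.5,223,0,0,0],[0.9,53,-26.5,223,0,0,0],[0.9,53,-26.5,223,0,0,0]]' 40
python3 -m jog '[[0.9,0,0,-35,0,0,0],[0.9,0,0,-65,0,0,0],[0.9,0,0,-65,0,0,0]]'
```

```text
time: 11.7
eef_pos: [0.5149, 0.1567, 0.0319]
tcp_rot: [0.761, 0.648, 0.002, 0.002]
contact_force: [-0.3, -0.4, 6.7]
opening: 0.456
finger_force: 40.7
time: 12.0
eef_pos: [0.5163, 0.157, 0.0996]
tcp_rot: [0.761, 0.648, 0.005, 0.003]
contact_force: [0.8, -0.4, -0.8]
opening: 0.455
finger_force: 40.7
```

```bash
python3 -m jog '[[0.9,0,0,0,0,0,0],[0.9,0,0,0,0,0,0]]'; python3 -c "
from h import *
print(rel([*slot('large',-50),.0365],YAW))"
```

```text
time: 12.2
eef_pos: [0.5115, 0.1564, 0.0928]
tcp_rot: [0.761, 0.648, -0.001, -0.0]
contact_force: [-0.3, 0.0, -0.7]
opening: 0.453
finger_force: 40.6
[np.float64(-117.0), np.float64(51.7), np.float64(56.3), np.float64(0.003)]
```

```bash
python3 -m jog '[[0.9,-45,20,0,0,0,0],[0.9,-90,40,0,0,0,0],[0.9,-117,51.7,0,0,0,0],[0.9,-117,51.7,25,0,0,0],[0.9,-117,51.7,45,0,0,0],[0.9,-117,51.7,54,0,0,0],[0.9,-117,51.7,56,0,0,0],[0.9,-117,51.7,56,0,0,0],[0.9,-117,51.7,56,0,0,0]]'; python3 -m jog '[[0.3,0,0,0,0,0,0],[0.3,0,0,0,0,0,0],[0.3,0,0,0,0,0,0],[0.3,0,0,-30,0,0,0],[0.3,65,-25,-75,0,0,0],[0.3,65,-25,-125,0,0,0],[0.3,65,-25,-175,0,0,0],[0.3,65,-25,-210,0,0,0],[0.3,65,-25,-210,0,0,0],[0.3,65,-25,-210,0,0,0]]'
cat > look.py <<'E'
from h import *
import sys
c=cam("wrist"); t=cam("top")
cv2.imwrite("pics/"+sys.argv[1],c["image"])
print(rel([.53,.1,.25],YAW))
for o in wcaps(c): print("w",o[0],o[1],o[3:])
for o in caps(t): print("t",o[0],o[2]+[.0035,-.0033,0])
E
python3 look.py w9.png
```

```text
time: 13.1
eef_pos: [0.5451, 0.033, 0.038]
tcp_rot: [0.761, 0.649, 0.0, 0.0]
contact_force: [-0.4, 0.4, -0.6]
opening: 0.453
finger_force: 41.1
time: 14.1
eef_pos: [0.5317, 0.1011, 0.2508]
tcp_rot: [0.761, 0.648, 0.002, 0.002]
contact_force: [-1.1, -1.4, -0.2]
opening: 0.7
finger_force: 0.0
[np.float64(-0.7), np.float64(0.5), np.float64(-3.8), np.float64(0.003)]
w medium [0.6177 0.2462 0.035 ] (np.float64(0.0239), (np.float64(338.0), np.float64(35.5)))
w large [0.5171 0.2339 0.04  ] (np.float64(0.0376), (np.float64(244.5), np.float64(64.0)))
w medium [0.6159 0.1596 0.035 ] (np.float64(0.0279), (np.float64(345.0), np.float64(121.5)))
w small [0.4273 0.1572 0.025 ] (np.float64(0.0198), (np.float64(183.0), np.float64(150.5)))
w small [ 0.3966 -0.0114  0.025 ] (np.float64(0.0158), (np.float64(191.5), np.float64(282.5)))
w small [ 0.6299 -0.05    0.025 ] (np.float64(0.0159), (np.float64(370.5), np.float64(282.5)))
w small [ 0.8027 -0.1287  0.025 ] (np.float64(0.0345), (np.float64(501.0), np.float64(315.0)))
w small [ 0.7586 -0.1748  0.025 ] (np.float64(0.0171), (np.float64(468.5), np.float64(347.5)))
t small [0.6236 0.3204 0.025 ]
t large [0.5487 0.0316 0.04  ]
t small [0.5334 0.306  0.025 ]
```

View pics/w9.png

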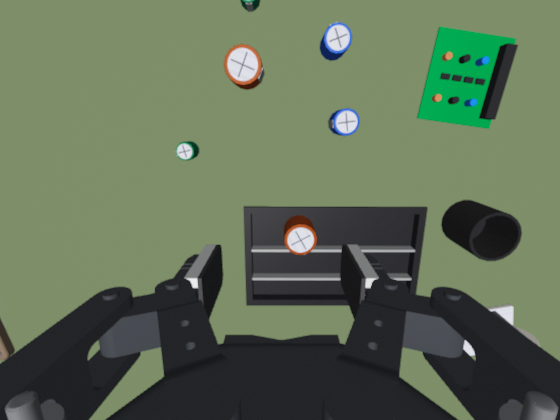

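The first large capacitor stands in the wide compartment at (300,240), and the others haven't moved: large (243,64), medium (338,38) and (346,122), small (185,151). Next is the second large one.

```bash
python3 -c "
from h import *
c=cam('wrist')
print(proj(c,[*slot('large',-50),.044]))
plan('large',[.5172,.2328],50)
plan('medium',[.6173,.1582],50)"
```

```text
[301.34092544 240.60270607]
pick  large [np.float64(128.6), np.float64(-32.1), np.float64(217.3), np.float64(0.003)]
place (-193.2, 158.7) back (-129.0, 34.2) z -222.0
pick  medium [np.float64(71.0), np.float64(78.6), np.float64(217.9), np.float64(0.003)]
place (-182.3, 47.8) back (-71.6, -76.7) z -223.0
```

```bash
python3 -m jog '[[0.3,45,-11,0,0,0,0],[0.3,90,-22,30,0,0,0],[0.3,128.6,-32,70,0,0,0],[0.3,128.6,-32,120,0,0,0],[0.3,128.6,-32,165,0,0,0],[0.3,128.6,-32,200,0,0,0],[0.3,128.6,-32,217,0,0,0],[0.3,128.6,-32,217,0,0,0],[0.3,128.6,-32,217,0,0,0],[0.9,128.6,-32,217,0,0,0],[0.9,128.6,-32,217,0,0,0],[0.9,128.6,-32,217,0,0,0]]' 40
python3 -m jog '[[0.9,0,0,0,0,0,0],[0.9,0,0,-35,0,0,0],[0.9,0,0,-65,0,0,0],[0.9,-35,28,-65,0,0,0],[0.9,-70,57,-65,0,0,0],[0.9,-110,90,-65,0,0,0],[0.9,-150,123,-65,0,0,0],[0.9,-180,148,-65,0,0,0],[0.9,-193,158.7,-65,0,0,0],[0.9,-193,158.7,-65,0,0,0],[0.9,-193,158.7,-35,0,0,0],[0.9,-193,158.7,-15,0,0,0]]'
python3 -m jog '[[0.9,0,0,7,0,0,0],[0.9,0,0,7,0,0,0],[0.9,0,0,7,0,0,0]]'
python3 -m jog '[[0.3,0,0,0,0,0,0],[0.3,0,0,0,0,0,0],[0.3,0,0,0,0,0,0],[0.3,0,0,-30,0,0,0],[0.3,25,-50,-75,0,0,0],[0.3,45,-88,-120,0,0,0],[0.3,64,-125,-170,0,0,0],[0.3,64,-125,-214,0,0,0],[0.3,64,-125,-214,0,0,0],[0.3,64,-125,-214,0,0,0]]'
cat >> look.py <<'E'
for a in (-50,50):
    for k,h in (("large",.044),("medium",.039)): print(k,a,proj(c,[*slot(k,a),h]).round(1))
E
python3 look.py w10.png
python3 -c "
from h import *
plan('medium',[.6173,.1582],50)"
```

```text
time: 15.45
eef_pos: [0.5207, 0.2332, 0.0325]
tcp_rot: [0.761, 0.648, 0.002, 0.001]
contact_force: [0.2, -0.6, 2.2]
opening: 0.449
finger_force: 40.6
time: 16.65
eef_pos: [0.6439, 0.0188, 0.0445]
tcp_rot: [0.761, 0.649, -0.0, -0.001]
contact_force: [0.0, 0.1, -1.4]
opening: 0.455
finger_force: 40.6
time: 16.95
eef_pos: [0.6451, 0.0184, 0.0391]
tcp_rot: [0.761, 0.649, 0.0, 0.0]
contact_force: [-0.9, 0.2, 0.4]
opening: 0.455
finger_force: 40.6
time: 17.95
eef_pos: [0.534, 0.1013, 0.2603]
tcp_rot: [0.761, 0.649, 0.005, 0.004]
contact_force: [0.8, -0.4, 0.3]
opening: 0.697
finger_force: 0.0
[np.float64(-0.8), np.float64(-2.3), np.float64(4.2), np.float64(0.003)]
w small [0.5313 0.2969 0.025 ] (np.float64(0.0149), (np.float64(245.5), np.float64(4.0)))
w medium [0.6174 0.2461 0.035 ] (np.float64(0.0236), (np.float64(332.5), np.float64(39.5)))
w medium [0.6155 0.1598 0.035 ] (np.float64(0.0276), (np.float64(339.5), np.float64(122.5)))
w small [0.4282 0.1567 0.025 ] (np.float64(0.0203), (np.float64(183.0), np.float64(151.0)))
w small [ 0.3972 -0.0154  0.025 ] (np.float64(0.0161), (np.float64(191.5), np.float64(282.5)))
w small [ 0.6365 -0.0557  0.025 ] (np.float64(0.0164), (np.float64(370.5), np.float64(282.5)))
w small [ 0.8053 -0.1292  0.025 ] (np.float64(0.0299), (np.float64(494.0), np.float64(311.0)))
w small [ 0.7682 -0.1802  0.025 ] (np.float64(0.0147), (np.float64(467.5), np.float64(345.0)))
t large [0.6489 0.0173 0.04  ]
t small [0.6239 0.3203 0.025 ]
t large [0.5488 0.0315 0.04  ]
t small [0.5334 0.306  0.025 ]
large -50 [294.4 237.8]
medium -50 [293.6 270.3]
large 50 [375.2 237.7]
medium 50 [370.9 270.1]
pick  medium [np.float64(70.5), np.float64(73.9), np.float64(227.5), np.float64(0.003)]
place (-182.3, 47.8) back (-71.6, -76.7) z -223.0
```

```bash
python3 -m jog '[[0.4,0,0,0,0,0,0],[0.4,0,0,0,0,0,0],[0.4,0,0,0,0,0,0]]'; python3 -c "
from h import *
plan('medium',[.6173,.1582],50)"
```

```text
time: 18.35
eef_pos: [0.5317, 0.0999, 0.2509]
tcp_rot: [0.762, 0.648, -0.001, -0.001]
contact_force: [0.8, 0.4, -0.4]
opening: 0.597
finger_force: 0.0
pick  medium [np.float64(71.4), np.float64(75.9), np.float64(223.6), np.float64(0.002)]
place (-182.3, 47.8) back (-71.6, -76.7) z -223.0
```

```bash
python3 -m jog '[[0.4,40,40,0,0,0,0],[0.4,71.4,75.9,30,0,0,0],[0.4,71.4,75.9,80,0,0,0],[0.4,71.4,75.9,130,0,0,0],[0.4,71.4,75.9,175,0,0,0],[0.4,71.4,75.9,210,0,0,0],[0.4,71.4,75.9,223,0,0,0],[0.4,71.4,75.9,223,0,0,0],[0.4,71.4,75.9,223,0,0,0],[1,71.4,75.9,223,0,0,0],[1,71.4,75.9,223,0,0,0],[1,71.4,75.9,223,0,0,0]]' 40
python3 -m jog '[[1,0,0,0,0,0,0],[1,0,0,-35,0,0,0],[1,0,0,-65,0,0,0],[1,-35,9,-65,0,0,0],[1,-80,20,-65,0,0,0],[1,-125,33,-65,0,0,0],[1,-160,42,-65,0,0,0],[1,-182,47.8,-65,0,0,0],[1,-182,47.8,-65,0,0,0],[1,-182,47.8,-65,0,0,0],[1,-182,47.8,-35,0,0,0],[1,-182,47.8,-15,0,0,0]]'
python3 -m jog '[[1,0,0,7,0,0,0],[1,0,0,7,0,0,0],[1,0,0,7,0,0,0]]'
python3 -m jog '[[0.5,0,0,0,0,0,0],[0.5,0,0,0,0,0,0],[0.5,0,0,0,0,0,0],[0.4,0,0,-30,0,0,0],[0.4,0,0,-75,0,0,0],[0.4,40,-45,-120,0,0,0],[0.4,80,-90,-170,0,0,0],[0.4,110.7,-124.5,-214,0,0,0],[0.4,110.7,-124.5,-214,0,0,0],[0.4,110.7,-124.5,-214,0,0,0],[0.4,110.7,-124.5,-214,0,0,0],[0.4,110.7,-124.5,-214,0,0,0]]'
python3 look.py w11.png
python3 -c "
from h import *
plan('medium',[.6176,.2440],-50)"
```

```text
time: 19.55
eef_pos: [0.6207, 0.1588, 0.0331]
tcp_rot: [0.761, 0.648, 0.002, 0.002]
contact_force: [-0.1, -0.8, 6.2]
opening: 0.333
finger_force: 39.9
time: 20.75
eef_pos: [0.6363, -0.027, 0.0442]
tcp_rot: [0.761, 0.649, 0.0, -0.0]
contact_force: [-0.3, -0.5, -0.4]
opening: 0.33
finger_force: 39.6
time: 21.05
eef_pos: [0.637, -0.0276, 0.0383]
tcp_rot: [0.761, 0.649, 0.0, 0.0]
contact_force: [-1.1, -0.4, -1.2]
opening: 0.334
finger_force: 40.4
time: 22.25
eef_pos: [0.5313, 0.0999, 0.2506]
tcp_rot: [0.761, 0.648, -0.001, -0.0]
contact_force: [1.1, -0.4, -1.2]
opening: 0.596
finger_force: 0.0
[np.float64(0.4), np.float64(-1.2), np.float64(-0.6), np.float64(0.002)]
w medium [0.618  0.2462 0.035 ] (np.float64(0.0238), (np.float64(340.0), np.float64(33.5)))
w small [0.4272 0.1568 0.025 ] (np.float64(0.0211), (np.float64(184.5), np.float64(149.5)))
w small [ 0.4121 -0.0122  0.025 ] (np.float64(0.0158), (np.float64(204.5), np.float64(280.0)))
w small [ 0.6111 -0.0445  0.025 ] (np.float64(0.0158), (np.float64(357.5), np.float64(280.0)))
w small [ 0.7355 -0.1681  0.025 ] (np.float64(0.0211), (np.float64(454.0), np.float64(345.5)))
t large [0.6489 0.0173 0.04  ]
t medium [ 0.6416 -0.0286  0.035 ]
t small [0.6239 0.3203 0.025 ]
t large [0.5488 0.0315 0.04  ]
t small [0.5334 0.306  0.025 ]
large -50 [299.3 238.7]
medium -50 [298.4 272. ]
large 50 [382.7 238.9]
medium 50 [378.  272.2]
pick  medium [np.float64(156.9), np.float64(62.9), np.float64(222.0), np.float64(0.002)]
place (-267.1, -38.6) back (-156.3, -63.1) z -223.0
```

```bash
python3 -m jog '[[0.4,40,16,0,0,0,0],[0.4,85,33,0,0,0,0],[0.4,130,50,20,0,0,0],[0.4,156.9,62.9,60,0,0,0],[0.4,156.9,62.9,110,0,0,0],[0.4,156.9,62.9,160,0,0,0],[0.4,156.9,62.9,200,0,0,0],[0.4,156.9,62.9,222,0,0,0],[0.4,156.9,62.9,222,0,0,0],[0.4,156.9,62.9,222,0,0,0],[1,156.9,62.9,222,0,0,0],[1,156.9,62.9,222,0,0,0]]' 40
python3 -m jog '[[1,0,0,0,0,0,0],[1,0,0,0,0,0,0],[1,0,0,-35,0,0,0],[1,0,0,-65,0,0,0],[1,-40,-6,-65,0,0,0],[1,-85,-12,-65,0,0,0],[1,-130,-19,-65,0,0,0],[1,-175,-25,-65,0,0,0],[1,-220,-32,-65,0,0,0],[1,-250,-36,-65,0,0,0],[1,-267,-38.6,-65,0,0,0],[1,-267,-38.6,-65,0,0,0]]'
python3 -m jog '[[1,0,0,0,0,0,0],[1,0,0,30,0,0,0],[1,0,0,50,0,0,0],[1,0,0,57,0,0,0],[1,0,0,57,0,0,0],[1,0,0,57,0,0,0]]'
python3 -m jog '[[0.5,0,0,0,0,0,0],[0.5,0,0,0,0,0,0],[0.5,0,0,0,0,0,0],[0.5,0,0,-30,0,0,0],[0.5,0,0,-75,0,0,0],[0.5,40,-10,-120,0,0,0],[0.5,80,-20,-170,0,0,0],[0.5,110.8,-24.5,-214,0,0,0],[0.5,110.8,-24.5,-214,0,0,0],[0.5,110.8,-24.5,-214,0,0,0],[0.5,110.8,-24.5,-214,0,0,0],[0.5,110.8,-24.5,-214,0,0,0]]'
python3 look.py w12.png
python3 -c "
from h import *
plan('small',[.4290,.1560],-65)"
```

```text
time: 23.55
eef_pos: [0.6204, 0.2455, 0.0325]
tcp_rot: [0.761, 0.648, 0.002, 0.001]
contact_force: [-0.2, -0.1, -0.2]
opening: 0.333
finger_force: 39.4
time: 24.75
eef_pos: [0.5369, -0.0138, 0.0947]
tcp_rot: [0.762, 0.647, -0.0, -0.0]
contact_force: [0.4, -0.1, -0.7]
opening: 0.33
finger_force: 39.6
time: 25.35
eef_pos: [0.5384, -0.0114, 0.0382]
tcp_rot: [0.761, 0.649, 0.0, 0.0]
contact_force: [0.2, 0.5, -0.2]
opening: 0.331
finger_force: 39.7
time: 26.55
eef_pos: [0.5303, 0.1005, 0.2498]
tcp_rot: [0.762, 0.648, -0.001, -0.001]
contact_force: [-0.9, 0.1, -0.1]
opening: 0.498
finger_force: 0.0
[np.float64(-0.4), np.float64(-0.3), np.float64(-0.5), np.float64(0.002)]
w small [0.4275 0.1568 0.025 ] (np.float64(0.0199), (np.float64(186.0), np.float64(150.0)))
w small [ 0.4273 -0.0116  0.025 ] (np.float64(0.0145), (np.float64(217.0), np.float64(278.5)))
w small [ 0.5939 -0.0384  0.025 ] (np.float64(0.0131), (np.float64(345.5), np.float64(278.5)))
t large [0.6489 0.0173 0.04  ]
t medium [ 0.6415 -0.0284  0.035 ]
t small [0.6239 0.3203 0.025 ]
t large [0.5487 0.0316 0.04  ]
t medium [ 0.5417 -0.0131  0.035 ]
t small [0.5334 0.306  0.025 ]
large -50 [300.8 239.3]
medium -50 [299.8 272.7]
large 50 [384.4 239.6]
medium 50 [379.7 272.9]
pick  small [np.float64(38.8), np.float64(-108.1), np.float64(223.4), np.float64(0.002)]
place (-186.6, 118.3) back (-38.9, 108.7) z -223.5
```

```bash
python3 -m jog '[[0.5,20,-45,0,0,0,0],[0.5,38.8,-90,0,0,0,0],[0.5,38.8,-108,40,0,0,0],[0.5,38.8,-108,90,0,0,0],[0.5,38.8,-108,135,0,0,0],[0.5,38.8,-108,180,0,0,0],[0.5,38.8,-108,210,0,0,0],[0.5,38.8,-108,226.5,0,0,0],[0.5,38.8,-108,226.5,0,0,0],[0.5,38.8,-108,226.5,0,0,0],[1,38.8,-108,226.5,0,0,0],[1,38.8,-108,226.5,0,0,0]]' 40
python3 -m jog '[[1,0,0,0,0,0,0],[1,0,0,0,0,0,0],[1,0,0,0,0,0,0],[1,0,0,-35,0,0,0],[1,0,0,-70,0,0,0],[1,-40,25,-70,0,0,0],[1,-80,51,-70,0,0,0],[1,-120,76,-70,0,0,0],[1,-160,101,-70,0,0,0],[1,-186.6,118.3,-70,0,0,0],[1,-186.6,118.3,-70,0,0,0],[1,-186.6,118.3,-70,0,0,0]]'
python3 -c "
from h import *
print(rel([*slot('small',-65),.03],YAW))"
```

```text
time: 27.85
eef_pos: [0.4322, 0.1567, 0.0268]
tcp_rot: [0.761, 0.648, 0.001, 0.001]
contact_force: [0.1, 0.3, 0.1]
opening: 0.234
finger_force: 39.1
time: 29.05
eef_pos: [0.5174, -0.0466, 0.0949]
tcp_rot: [0.762, 0.648, -0.0, -0.001]
contact_force: [0.5, 0.3, 0.1]
opening: 0.233
finger_force: 39.2
[np.float64(-1.0), np.float64(-1.8), np.float64(64.9), np.float64(0.001)]
```

```bash
python3 -m jog '[[1,-0.5,0,30,0,0,0],[1,-0.5,0,50,0,0,0],[1,-0.5,0,62.5,0,0,0],[1,-0.5,0,62.5,0,0,0],[1,-0.5,0,62.5,0,0,0]]'
python3 -m jog '[[0.6,0,0,0,0,0,0],[0.6,0,0,0,0,0,0],[0.6,0,0,0,0,0,0],[0.6,0,0,-30,0,0,0],[0.6,0,0,-75,0,0,0],[0.5,40,-3,-120,0,0,0],[0.5,80,-6,-170,0,0,0],[0.5,120,-9,-216,0,0,0],[0.5,147.7,-9.6,-216,0,0,0],[0.5,147.7,-9.6,-216,0,0,0],[0.5,147.7,-9.6,-216,0,0,0],[0.5,147.7,-9.6,-216,0,0,0]]'
python3 look.py w13.png
python3 -c "
from h import *
plan('small',[.5334,.3060],0)"
```

```text
time: 29.55
eef_pos: [0.5178, -0.0462, 0.033]
tcp_rot: [0.761, 0.649, 0.0, -0.0]
contact_force: [0.3, 0.3, 0.2]
opening: 0.233
finger_force: 43.0
time: 30.75
eef_pos: [0.5311, 0.0998, 0.2474]
tcp_rot: [0.761, 0.648, -0.001, -0.001]
contact_force: [0.5, 0.7, 0.1]
opening: 0.497
finger_force: 0.0
[np.float64(0.5), np.float64(-1.1), np.float64(-3.1), np.float64(0.001)]
w small [ 0.4292 -0.0112  0.025 ] (np.float64(0.0144), (np.float64(217.0), np.float64(278.5)))
w small [ 0.5947 -0.0379  0.025 ] (np.float64(0.013), (np.float64(345.5), np.float64(278.5)))
w small [ 0.519  -0.0495  0.025 ] (np.float64(0.0185), (np.float64(289.5), np.float64(294.5)))
t large [0.6489 0.0173 0.04  ]
t medium [ 0.6416 -0.0286  0.035 ]
t small [0.6239 0.3203 0.025 ]
t large [0.5488 0.0315 0.04  ]
t medium [ 0.5414 -0.0132  0.035 ]
t small [0.5334 0.306  0.025 ]
t medium [ 0.5196 -0.0476  0.035 ]
large -50 [299.9 239.6]
medium -50 [299.  273.1]
large 50 [384.1 239.8]
medium 50 [379.3 273.3]
pick  small [np.float64(204.6), np.float64(-30.2), np.float64(220.3), np.float64(0.001)]
place (-351.6, 104.6) back (-203.8, 30.1) z -223.5
```

```bash
python3 -m jog '[[0.5,45,0,0,0,0,0],[0.5,90,0,0,0,0,0],[0.5,130,0,0,0,0,0],[0.5,130,0,0,0,0,0],[0.5,130,0,0,0,0,0],[0.5,130,0,0,0,0,0]]'; python3 look.py w14.png
python3 -c "
from h import *
plan('small',[.5334,.3060],0); plan('small',[.6237,.3203],65)"
```

```text
time: 31.45
eef_pos: [0.5524, 0.2273, 0.2477]
tcp_rot: [0.762, 0.648, -0.001, -0.0]
contact_force: [-0.8, 0.4, -0.0]
opening: 0.501
finger_force: 0.0
[np.float64(-129.2), np.float64(-1.7), np.float64(-1.6), np.float64(0.001)]
w large [0.4773 0.4157 0.04  ] (np.float64(0.0309), (np.float64(175.0), np.float64(13.5)))
w large [0.4999 0.3903 0.04  ] (np.float64(0.0679), (np.float64(203.0), np.float64(37.5)))
w small [0.6207 0.3212 0.025 ] (np.float64(0.0199), (np.float64(327.5), np.float64(90.5)))
w small [0.5321 0.3046 0.025 ] (np.float64(0.0181), (np.float64(251.5), np.float64(119.5)))
w small [0.4497 0.1163 0.025 ] (np.float64(0.0131), (np.float64(216.5), np.float64(278.5)))
w small [0.6152 0.0893 0.025 ] (np.float64(0.0117), (np.float64(345.0), np.float64(278.5)))
w small [ 0.7425 -0.1452  0.025 ] (np.float64(0.0372), (np.float64(447.0), np.float64(406.5)))
t large [0.6489 0.0173 0.04  ]
t medium [ 0.6413 -0.0286  0.035 ]
t large [0.5487 0.0316 0.04  ]
t medium [ 0.5417 -0.0131  0.035 ]
t medium [ 0.5198 -0.0479  0.035 ]
large -50 [298.  332.4]
medium -50 [297.3 359.3]
large 50 [374.8 332.5]
medium 50 [370.9 359.4]
pick  small [np.float64(74.8), np.float64(-31.4), np.float64(221.8), np.float64(0.001)]
place (-351.6, 104.6) back (-203.8, 30.1) z -223.5
pick  small [np.float64(103.5), np.float64(55.4), np.float64(221.7), np.float64(0.001)]
place (-380.3, 82.8) back (-232.6, -56.7) z -223.5
```

```bash
python3 -m jog '[[0.5,40,-16,0,0,0,0],[0.5,73.7,-32,20,0,0,0],[0.5,73.7,-32,70,0,0,0],[0.5,73.7,-32,120,0,0,0],[0.5,73.7,-32,170,0,0,0],[0.5,73.7,-32,205,0,0,0],[0.5,73.7,-32,224.5,0,0,0],[0.5,73.7,-32,224.5,0,0,0],[0.5,73.7,-32,224.5,0,0,0],[1,73.7,-32,224.5,0,0,0],[1,73.7,-32,224.5,0,0,0],[1,73.7,-32,224.5,0,0,0]]' 40
python3 -m jog '[[1,0,0,0,0,0,0],[1,0,0,-35,0,0,0],[1,0,0,-70,0,0,0],[1,-40,12,-70,0,0,0],[1,-85,25,-70,0,0,0],[1,-130,39,-70,0,0,0],[1,-175,52,-70,0,0,0],[1,-220,66,-70,0,0,0],[1,-265,79,-70,0,0,0],[1,-310,93,-70,0,0,0],[1,-340,102,-70,0,0,0],[1,-350.5,105,-70,0,0,0]]'
python3 -m jog '[[1,0,0,0,0,0,0],[1,0,0,0,0,0,0],[1,0,0,0,0,0,0]]'
python3 -c "
from h import *
print(rel([*slot('small',0),.0305],YAW))"
```

```text
time: 32.75
eef_pos: [0.5345, 0.3071, 0.0268]
tcp_rot: [0.761, 0.648, 0.002, 0.001]
contact_force: [0.1, -1.1, 5.6]
opening: 0.239
finger_force: 39.4
time: 33.95
eef_pos: [0.5809, -0.0591, 0.0948]
tcp_rot: [0.762, 0.647, 0.0, 0.001]
contact_force: [0.2, 0.4, 0.4]
opening: 0.228
finger_force: 39.2
time: 34.25
eef_pos: [0.5801, -0.0544, 0.094]
tcp_rot: [0.761, 0.649, -0.0, -0.0]
contact_force: [0.4, 0.5, 0.2]
opening: 0.233
finger_force: 39.2
[np.float64(-3.5), np.float64(0.0), np.float64(63.5), np.float64(0.005)]
```

```bash
python3 -m jog '[[1,-2,0,30,0,0,0],[1,-2,0,50,0,0,0],[1,-2,0,62.5,0,0,0],[1,-2,0,62.5,0,0,0],[1,-2,0,62.5,0,0,0]]'
python3 -m jog '[[0.6,0,0,0,0,0,0],[0.6,0,0,0,0,0,0],[0.6,0,0,0,0,0,0],[0.6,0,0,-30,0,0,0],[0.6,0,0,-75,0,0,0],[0.5,45,-12,-120,0,0,0],[0.5,90,-24,-150,0,0,0],[0.5,135,-36,-180,0,0,0],[0.5,180,-48,-217,0,0,0],[0.5,225,-60,-217,0,0,0],[0.5,260,-70,-217,0,0,0],[0.5,277,-73,-217,0,0,0]]'
python3 -m jog '[[0.5,0,0,0,0,0,0],[0.5,0,0,0,0,0,0],[0.5,0,0,0,0,0,0]]'
python3 look.py w15.png
python3 -c "
from h import *
plan('small',[.6222,.3205],65)"
```

```text
time: 34.75
eef_pos: [0.5805, -0.0574, 0.032]
tcp_rot: [0.761, 0.649, 0.0, 0.0]
contact_force: [0.8, -0.4, -0.1]
opening: 0.234
finger_force: 43.3
time: 35.95
eef_pos: [0.5519, 0.2301, 0.2509]
tcp_rot: [0.761, 0.649, 0.002, 0.0]
contact_force: [0.5, -0.5, -0.5]
opening: 0.498
finger_force: 0.0
time: 36.25
eef_pos: [0.5523, 0.2261, 0.2485]
tcp_rot: [0.762, 0.648, -0.0, 0.0]
contact_force: [0.6, -0.3, 0.0]
opening: 0.499
finger_force: 0.0
[np.float64(-127.6), np.float64(-1.9), np.float64(-1.5), np.float64(0.001)]
w large [0.4777 0.4152 0.04  ] (np.float64(0.0299), (np.float64(175.5), np.float64(13.0)))
w large [0.4999 0.3898 0.04  ] (np.float64(0.068), (np.float64(203.0), np.float64(37.0)))
w small [0.6215 0.3207 0.025 ] (np.float64(0.0188), (np.float64(328.0), np.float64(90.0)))
w small [0.4498 0.1148 0.025 ] (np.float64(0.0131), (np.float64(216.5), np.float64(278.5)))
w small [0.6156 0.0877 0.025 ] (np.float64(0.0118), (np.float64(345.0), np.float64(278.5)))
w small [ 0.7427 -0.1462  0.025 ] (np.float64(0.0388), (np.float64(446.5), np.float64(406.0)))
t large [0.6489 0.0173 0.04  ]
t medium [ 0.6417 -0.0288  0.035 ]
t small [ 0.5838 -0.0603  0.025 ]
t large [0.5488 0.0315 0.04  ]
t medium [ 0.5417 -0.0131  0.035 ]
t medium [ 0.5198 -0.0479  0.035 ]
large -50 [297.6 331.4]
medium -50 [296.9 358.3]
large 50 [374.3 331.5]
medium 50 [370.4 358.4]
pick  small [np.float64(104.9), np.float64(53.6), np.float64(221.9), np.float64(0.001)]
place (-380.3, 84.3) back (-232.5, -55.2) z -223.5
```

```bash
python3 -m jog '[[0.5,45,22,0,0,0,0],[0.5,85,44,0,0,0,0],[0.5,104.9,53.6,40,0,0,0],[0.5,104.9,53.6,90,0,0,0],[0.5,104.9,53.6,140,0,0,0],[0.5,104.9,53.6,180,0,0,0],[0.5,104.9,53.6,210,0,0,0],[0.5,104.9,53.6,225,0,0,0],[0.5,104.9,53.6,225,0,0,0],[0.5,104.9,53.6,225,0,0,0],[1,104.9,53.6,225,0,0,0],[1,104.9,53.6,225,0,0,0]]' 40
python3 -m jog '[[1,0,0,0,0,0,0],[1,0,0,0,0,0,0],[1,0,0,-35,0,0,0],[1,0,0,-70,0,0,0],[1,-45,10,-70,0,0,0],[1,-90,20,-70,0,0,0],[1,-135,30,-70,0,0,0],[1,-180,40,-70,0,0,0],[1,-225,50,-70,0,0,0],[1,-270,60,-70,0,0,0],[1,-315,70,-70,0,0,0],[1,-350,78,-70,0,0,0]]'
python3 -m jog '[[1,-30,6,0,0,0,0],[1,-30,6,0,0,0,0],[1,-30,6,0,0,0,0],[1,-30,6,0,0,0,0],[1,-30,6,0,0,0,0]]'
python3 -c "
from h import *
print(rel([*slot('small',65),.0305],YAW))"
```

```text
time: 37.55
eef_pos: [0.6239, 0.3227, 0.027]
tcp_rot: [0.761, 0.648, 0.002, 0.001]
contact_force: [-0.5, 0.7, 0.2]
opening: 0.235
finger_force: 39.1
time: 38.75
eef_pos: [0.643, -0.0384, 0.0942]
tcp_rot: [0.762, 0.648, 0.0, 0.0]
contact_force: [0.8, 1.5, -0.4]
opening: 0.23
finger_force: 39.2
time: 39.25
eef_pos: [0.6441, -0.065, 0.0937]
tcp_rot: [0.761, 0.649, -0.0, -0.0]
contact_force: [0.2, 0.0, -1.0]
opening: 0.234
finger_force: 39.2
[np.float64(-3.4), np.float64(0.1), np.float64(63.2), np.float64(0.005)]
```

```bash
python3 -m jog '[[1,-2,0,30,0,0,0],[1,-2,0,50,0,0,0],[1,-2,0,62.5,0,0,0],[1,-2,0,62.5,0,0,0],[1,-2,0,62.5,0,0,0]]'
python3 -m jog '[[0.6,0,0,0,0,0,0],[0.6,0,0,0,0,0,0],[0.6,0,0,0,0,0,0],[0.6,0,0,-30,0,0,0],[0.6,0,0,-75,0,0,0],[1,45,-22,-120,0,0,0],[1,85,-44,-160,0,0,0],[1,130,-66,-200,0,0,0],[1,175,-88,-217,0,0,0],[1,215,-110,-217,0,0,0],[1,255,-130,-217,0,0,0],[1,275,-138,-217,0,0,0]]'
python3 -m jog '[[1,0,0,0,0,0,0],[1,0,0,0,0,0,0],[1,0,0,0,0,0,0]]'
python3 look.py w16.png
python3 - <<'E'
from h import *
w=cv2.imread("pics/w16.png"); t=cam("top"); c=cam("wrist")
cv2.imwrite("pics/f.png",np.hstack([cv2.resize(t["image"][165:265,250:330],(400,500),interpolation=cv2.INTER_CUBIC),cv2.resize(w[0:420,130:466],(400,500))]))
for n,k in (("w",c),("t",t)):
    h=cv2.cvtColor(k["image"],cv2.COLOR_BGR2HSV); m=((h[...,0]>45)&(h[...,0]<75)&(h[...,1]>150)&(h[...,2]>70)).astype(np.uint8)
    N,L,st,ce=cv2.connectedComponentsWithStats(m)
    for i in range(1,N):
        if st[i,4]>40: print(n,st[i],ce[i].round(1),back(k,*ce[i],.081).round(4))
E
```

```text
time: 39.75
eef_pos: [0.6443, -0.0678, 0.0314]
tcp_rot: [0.761, 0.649, 0.0, 0.0]
contact_force: [-0.7, -0.6, 0.6]
opening: 0.225
finger_force: 42.9
time: 40.95
eef_pos: [0.5515, 0.2247, 0.2498]
tcp_rot: [0.762, 0.648, 0.001, 0.001]
contact_force: [0.7, 0.0, -0.3]
opening: 0.002
finger_force: 0.0
time: 41.25
eef_pos: [0.5523, 0.2222, 0.2479]
tcp_rot: [0.762, 0.648, -0.0, 0.0]
contact_force: [0.9, -0.1, -0.8]
opening: -0.003
finger_force: 0.0
[np.float64(-123.6), np.float64(-2.6), np.float64(-2.2), np.float64(0.001)]
w large [0.477  0.4134 0.04  ] (np.float64(0.0308), (np.float64(174.0), np.float64(10.5)))
w large [0.499  0.3878 0.04  ] (np.float64(0.0688), (np.float64(201.5), np.float64(35.0)))
w large [0.6498 0.0125 0.04  ] (np.float64(0.025), (np.float64(379.0), np.float64(329.0)))
t large [0.6489 0.0173 0.04  ]
t medium [ 0.6417 -0.0283  0.035 ]
t small [ 0.6479 -0.0711  0.025 ]
t small [ 0.5839 -0.0603  0.025 ]
t large [0.5487 0.0316 0.04  ]
t medium [ 0.5417 -0.0131  0.035 ]
t medium [ 0.5198 -0.0479  0.035 ]
large -50 [297.1 329.2]
medium -50 [296.4 356.2]
large 50 [374.1 329.2]
medium 50 [370.2 356.3]
w [143   0  40  16 479] [163.7   6.2] [0.4801 0.4019 0.081 ]
w [ 408  138   91   86 4172] [447.4 179.1] [0.7203 0.2088 0.081 ]
```

View pics/f.png

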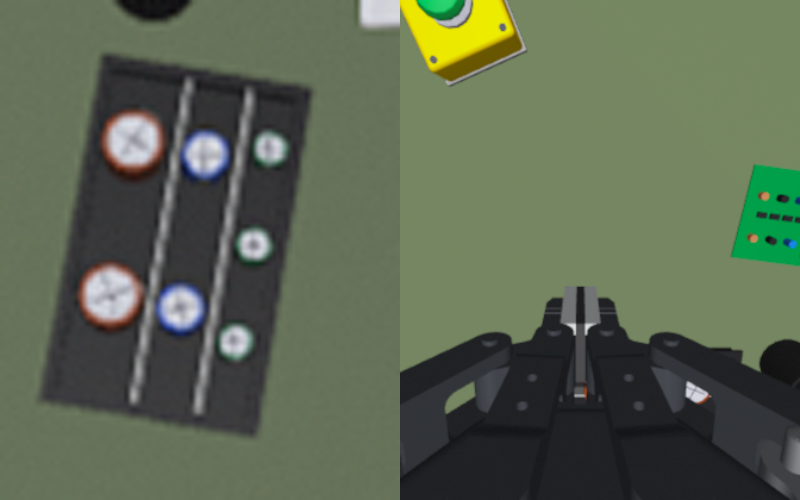

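All seven capacitors stand in their compartments: large at (133,140) and (111,295), medium at (206,155) and (181,307), small at (270,148), (254,244) and (235,342). None are left on the bench. The green head is at about (0.479, 0.404), so I'll hover above it with the gripper shut.

```bash
python3 -c "
from h import *
print(rel([.479,.404,.13]))"
```

```text
[np.float64(168.1), np.float64(-102.0), np.float64(117.8)]
```

```bash
python3 -m jog '[[1,40,-25,0,0,0,0],[1,80,-50,20,0,0,0],[1,120,-75,50,0,0,0],[1,160,-95,80,0,0,0],[1,168,-102,110,0,0,0],[1,168,-102,118,0,0,0],[1,168,-102,118,0,0,0],[1,168,-102,118,0,0,0],[1,168,-102,118,0,0,0]]'
python3 -m jog '[[1,0,0,15,0,0,0],[1,0,0,28,0,0,0],[1,0,0,35,0,0,0],[1,0,0,40,0,0,0],[1,0,0,45,0,0,0],[1,0,0,48,0,0,0],[1,0,0,48,0,0,0],[1,0,0,48,0,0,0]]'
```

```text
time: 42.35
eef_pos: [0.4803, 0.4047, 0.1327]
tcp_rot: [0.762, 0.648, 0.002, 0.0]
contact_force: [-0.3, -0.2, 0.9]
opening: -0.001
finger_force: 0.0
time: 43.15
eef_pos: [0.4779, 0.4045, 0.0848]
tcp_rot: [0.761, 0.649, -0.002, 0.0]
contact_force: [-6.5, -6.3, 14.6]
opening: -0.002
finger_force: 7.5
```

```bash
python3 -m jog '[[1,0,0,2,0,0,0],[1,0,0,3,0,0,0],[1,0,0,3,0,0,0],[1,0,0,3,0,0,0]]'; python3 -m jog '[[1,0,0,-10,0,0,0],[1,0,0,-40,0,0,0],[1,0,0,-90,0,0,0],[1,0,0,-120,0,0,0],[1,0,0,-120,0,0,0],[1,0,0,-120,0,0,0],[1,0,0,-120,0,0,0],[1,0,0,-120,0,0,0],[1,0,0,-120,0,0,0]]'
python3 - <<'E'
from h import *
for o in caps(cam("top")): print(o[0],o[2]+[.0035,-.0033,0])
E
```

```text
time: 43.55
eef_pos: [0.4781, 0.4046, 0.0846]
tcp_rot: [0.761, 0.649, -0.002, 0.001]
contact_force: [-10.6, -9.6, 26.1]
opening: 0.004
finger_force: 13.0
time: 44.45
eef_pos: [0.4774, 0.4047, 0.1971]
tcp_rot: [0.761, 0.648, -0.002, -0.0]
contact_force: [-0.1, -0.4, 0.2]
opening: 0.002
finger_force: 0.0
large [0.6489 0.0173 0.04  ]
medium [ 0.6413 -0.0286  0.035 ]
small [ 0.6479 -0.0711  0.025 ]
small [ 0.5839 -0.0603  0.025 ]
large [0.5487 0.0316 0.04  ]
medium [ 0.5414 -0.0133  0.035 ]
medium [ 0.5198 -0.0479  0.035 ]
```

The head reached its hard stop: z held at 84.6 mm while the force rose to 26 N. It's released, and nothing has moved since. Handing in.

```bash
python3 -c "
from plant import workorder
print(workorder.sign_off())"
```

```text
the job is handed in; nothing more can be done
None
```

I put all seven capacitors upright in their compartments, seated the pump in the clip with both jaws closed, and pressed the call head to its stop and released it; the job is handed in, but sign-off returned no verdict.

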